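# Screw a lifting eye home with a tommy bar

### The job

Take the steel bar from its wooden rest, slide it through the loop of the screw eye that stands in the timber beam, and with the bar turn the eye clockwise (seen from above) until its collar is screwed fully home and comes up tight; stop there, gently, without forcing the bar against the loop. Then draw the bar out, leaving the eye tight, and lay the bar back in both notches of its rest. Do not touch the eye with the gripper or disturb the other things on the bench.

Things in the scene. Friction and masses are not known exactly. Their poses are not given: they have to be found in the camera images.
- bar: Loose straight round steel bar, 200 mm long, 12 mm thick, both ends round (6 mm radius), 0.15 kg. Origin at its middle, x along its length (both ends alike); y and z are across it. At the start it lies in the notches of the rest with its axis 45 mm above the bench.
- rest: Fixed plywood rest: base board 200 (x) by 70 (y) by 8 mm, two V-notched posts, 12 mm thick, 30 mm wide, 53 mm high, at x = -68 and +68 mm, V mouths 27 mm wide. Between the posts the bar is free all round (37 mm from its axis down to the board). Origin under the middle of the base, x along the bar; a bar in both notches has its axis at y = 0, z = 45 mm.
- beam: Fixed block of pale laminated timber, 300 (x) by 130 (y) by 60 mm high; origin at the centre of its underside. A flat round steel bush, 38 mm across and 3 mm high, is let into its top where the screw eye stands.
- eye: Steel screw eye upright in the bush, partly screwed in: collar (28 mm across, 5 mm thick), neck, and a loop of flat strap. Origin on the screw's axis at the collar's underside, z up, x along the hole's axis (the bar may enter from either side). Turns about z; clockwise from above lowers it 5 mm per turn. Starts 0.8 to 1.6 rad short of home; the loop's direction when home differs each time.
- loop (a point): Centre of the loop's hole, 32 mm above the collar's underside, about 95 mm above the bench; axes as the eye's. The hole is eight-sided, 18 mm across flats (28 mm outside), through a strap 16 mm wide along the hole. The 12 mm bar has 3 mm of play each side and can yaw about 0.3 rad either way before it bears on the loop.
- collar (a point): Centre of the collar's underside, on the screw's axis; home at 63 mm above the bench, on the bush. The eye turns with an even drag of about 0.1 N m, stays where left, and at home stops dead. The bar must not bear on the loop with more than 80 N: as the strap is narrow, that is only about 0.65 N m about the screw (sideways force at the hand times its arm, plus the hand's twist); 0.3 N m is tight.
- sprayer: Bystander: white spray bottle with a blue neck, 72 mm across, about 177 mm high, standing; origin at the centre of its underside.
- offcut: Bystander: wooden offcut 110 by 60 by 30 mm; origin at the centre of its underside.
- wax_tin: Bystander: low round metal tin, 64 mm across, 45 mm high; origin at the centre of its underside.
- chisel: Bystander: hand tool with a dark wooden handle and a steel shaft, lying on the bench.
There are look-alikes about, which are no part of the job. What is shaped like the rest but red is not meant. Of the things that look like the bar, the larger one is meant.

How it is judged:
On the way, in this order (a step that is already met when the one before it is completed fails the run):
1. the bar is through the loop of the eye (x of loop in the frame of bar between -0.088 and 0.088 m and y of loop in the frame of bar between -0.007 and 0.007 m and z of loop in the frame of bar between -0.007 and 0.007 m), for 0.2 s.
2. with the bar through its loop, the eye is screwed fully home (all of step 1 and z of eye in the frame of beam below 0.0631 m), for 0.2 s.
At the end, for the whole second after the job is handed in: The eye is still fully home (collar within 0.1 mm of its seat 63 mm above the bench, about 7 degrees of turn) and the bar lies still in both notches of its rest: middle within 20 mm lengthwise, 6 mm sideways and 5 mm in height of the place, parallel within 0.08 rad (z of eye in the frame of beam below 0.0631 m and x of bar in the frame of rest between -0.02 and 0.02 m and y of bar in the frame of rest between -0.006 and 0.006 m and z of bar in the frame of rest between 0.04 and 0.05 m and angle between the x axis of bar and the x axis of rest, either way round below 0.08 rad and linear speed of bar below 0.01 m/s); the robot touches nothing.
It fails at once if the bar bears on the eye with more than 80 N (contact force between bar and eye above 80 N).
It fails at once if the gripper or arm touches the eye (contact force between any of the fingers, the arm and eye above 1 N).
It fails at once if a bystander (spray bottle, offcut, tin or hand tool) is moved by more than 20 mm (distance of any of sprayer, offcut, wax_tin, chisel from where it was at the start of the episode above 0.02 m).
It also fails if it takes over 72 s, if anything falls off the work surface, if the arm or the gripper's body presses on something with over 40 N, if the wrist force passes 120 N, or if a joint passes its speed limit or range.

### The arm

A 6-joint arm with a two-finger parallel gripper is mounted at the origin on the work surface. World frame = base frame: x ahead of the robot, y to its left, z up, the work surface at z = 0. Lengths are in m, angles in rad, forces in N, time in s.
With the tool pointing down it reaches from about 0.35 to 0.775 m from the base axis. Payload 5.5 kg.
Tool frame: the origin (TCP) lies at the very end of the fingers, on their centre line; the grasp point (between the pads) lies behind it (arm.grip_depth is the y of the grasp point in the tool frame, in m); y points along the fingers, x is the direction in which the jaws open and shut, and the axes are right-handed (so a half turn about y gives the same grasp; the last joint's range is limited). The gripper opens to 85 mm and grips with 20 to 120 N. Pads are 22 mm wide; open, the fingers measure 114 mm over their backs; the gripper's body (76 mm by 85 mm) begins 54 mm behind the grasp point. The pads swing forward as they close: fully open they stand 13 mm farther back than shut.
Start: joints at [0.987, 0.313, 0.046, 1.304, 0, 1.431], TCP at [0.247, 0.519, 0.231] pointing down, gripper open.
Joint ranges: [-2.76, 2.76], [-0.86, 1.69], [-1.03, 1.26], [-2.2, 2.34], [-1.47, 1.5], [-3.14, 3.14]. Speed limits (rad/s): [2.57, 2.57, 3.14, 3.14, 3.14, 3.14].

### API

Orientations are given as a unit quaternion [w, x, y, z].
In Python, from cell import arm gives the robot as it stands.
- The arm moves only by the tool drive_tool, never from a script. Its argument "series" is a list of rows, each a list of 2 entries, a list of its own where there are three numbers: the shift along the world's x, y, z in cm, then the turn, a rotation vector about the world's x, y, z in rad. A call has 1 to 8 rows; each row shifts and turns the pose as measured when the row begins; what a row does not reach is not made up. A row lasts 1/10 s, in which the tool goes at most 50 mm and 8.59 degrees, less where a joint would pass 70% of its speed; a pose out of reach is approached as far as the arm can. A call with a gripper value outside its range is refused whole. "gripper" is the gripper's target within -1 to 1 (fully open at 1, half-way at 0, shut at -1), set as the call begins (left out, the last holds). The fingers move at their own pace and stop on an object; the grip force is fixed at half the most. Time passes only in rows, so rows that do not move let the fingers close. It gives the time, the measured TCP pose, the force and the opening at its end, in the units of the state.
- arm.get_state(): the state, without advancing time (a new reading comes with each control period).
- arm.camera(name): name is "scene" or "top"; returns a dict with "pixels" (420x560x3 uint8, blue, green, red), "depth" (420x560 float32, m along the optical axis (not along the pixel's ray), 0 where there is no reading), "fx", "fy", "cx", "cy" (pixels), "D" ([k1, k2, p1, p2, k3] as OpenCV has them; the pictures are not rectified), "xyz" and "attitude" of the camera in the world. Camera axes: x right, y up, looking along -z (the intrinsics and any distortion apply to the point x, -y, -z); pixel columns grow to the right and rows downward; lengths in m; the calibration is good to about 2 mm. A picture is of the moment at which its call begins.
- arm.job_done(): hands the job in, once; it reports no verdict.
The state is a dict: "time_s": time; "qpos": joint angles; "dq": joint speeds; "joint_torque": joint torques, N m; "tcp_pos": TCP position; "eef_rot": TCP orientation; "contact_force": force on the tool from outside, world axes, zero at the start; "wrist_torque": the same for the moment, N m; "grip_width": finger opening in m.
Only numpy, scipy, OpenCV 4.12 (cv2) and the standard library are available. Lean on these libraries where they do the work, as an engineer would, in place of code of your own. Each camera call takes 0.05 s, during which the arm holds its last target. There are 200 camera calls.

## Working session

There is one attempt and no reset: what is moved stays moved. The work goes in short steps, Python scripts to look and compute and a tool call to move; the robot and the scene stay as the last step left them, time stands still between calls to the robot, and variables do not carry over. Pictures are saved under pics/ and viewed, about 8 in all and at most 12, crops included, and the job is handed in when it is done.

Besides the shell and the picture viewer there is one more tool, called after ">>>" as name(argument=value, ...), one argument or row to a line, values as JSON. drive_tool: Moves the arm, as the interface text tells. Its arguments: {"type":"object","properties":{"series":{"type":"array"},"gripper":{"type":"number"}},"required":["series"]}

```bash
ls; mkdir -p pics; cat > h.py <<'E'
import numpy as np, cv2
from cell import arm
from scipy.spatial.transform import Rotation as R
def rot(q): return R.from_quat([q[1],q[2],q[3],q[0]])
def snap(n,f):
    c=arm.camera(n); cv2.imwrite(f'pics/{f}.png',c['pixels']); np.savez(f'pics/{f}.npz',**{k:np.array(v) for k,v in c.items()}); return c
def load(f): return dict(np.load(f'pics/{f}.npz'))
def K(c): return np.array([[c['fx'],0,c['cx']],[0,c['fy'],c['cy']],[0,0,1]],float)
def cloud(c):
    h,w=c['depth'].shape; u,v=np.meshgrid(np.arange(w),np.arange(h))
    p=cv2.undistortPoints(np.stack([u,v],-1).reshape(-1,1,2).astype(np.float64),K(c),np.array(c['D'],float)).reshape(h,w,2)
    d=c['depth'].astype(float); P=np.stack([p[...,0]*d,-p[...,1]*d,-d],-1)
    return P@rot(c['attitude']).as_matrix().T+np.array(c['xyz'])
def ray_z(c,uv,z):
    p=cv2.undistortPoints(np.array(uv,float).reshape(-1,1,2),K(c),np.array(c['D'],float)).reshape(-1,2)
    d=np.c_[p[:,0],-p[:,1],-np.ones(len(p))]@rot(c['attitude']).as_matrix().T
    o=np.array(c['xyz']); return o+d*((z-o[2])/d[:,2])[:,None]
def proj(c,P):
    q=(np.atleast_2d(P)-np.array(c['xyz']))@rot(c['attitude']).as_matrix()
    q=q*[1,-1,-1]
    return cv2.projectPoints(q,np.zeros(3),np.zeros(3),K(c),np.array(c['D'],float))[0].reshape(-1,2)
E
python3 - <<'E'
from h import *
print(arm.get_state(), arm.grip_depth)
for n in('scene','top'):
    c=snap(n,n+'0'); print(n,c['fx'],c['D'],c['xyz'],c['attitude'],(c['depth']==0).mean())
E
```

```text
pics
{'time_s': 0.0, 'qpos': array([ 9.87423214e-01,  3.14035210e-01,  4.49469156e-02,  1.30357342e+00,
       -1.50487239e-05,  1.43119026e+00]), 'dq': array([-3.96215634e-04,  5.59071805e-04,  7.16954309e-05, -1.90593220e-04,
        2.56932280e-03,  6.77790584e-05]), 'joint_torque': array([ 1.93065614e-03, -4.80623782e+01,  2.98536122e+01,  1.92429830e-02,
        1.89970106e-04, -2.50992298e-05]), 'tcp_pos': array([0.24660218, 0.51886351, 0.23037594]), 'eef_rot': array([-0.59749963,  0.59805188,  0.37710955, -0.37830745]), 'contact_force': array([ 0.33163635, -0.02714492, -0.22821468]), 'wrist_torque': array([-0.00246416,  0.00444468, -0.02251402]), 'grip_width': 0.08546833692936542} -0.0187
scene 525.9114486700927 [0.06099834 0.         0.         0.         0.        ] [1.01826418 0.46327864 1.04318992] [0.38555386 0.11460598 0.28046133 0.8715246 ] 0.003937074829931973
top 411.3392639724923 [0.03965322 0.         0.         0.         0.        ] [ 0.38304025 -0.03668306  1.00919125] [-0.69568535 -0.04864468  0.04922078  0.71500553] 0.003822278911564626
```

View pics/scene0.png

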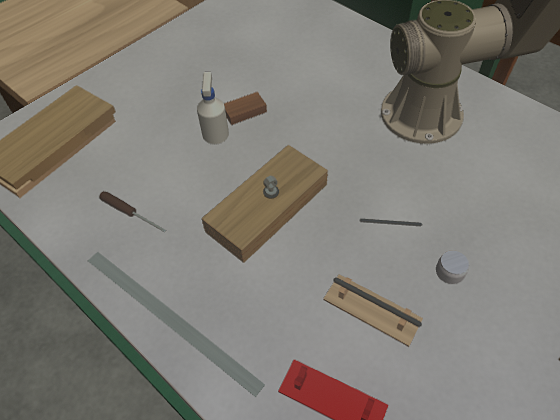

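View pics/top0.png

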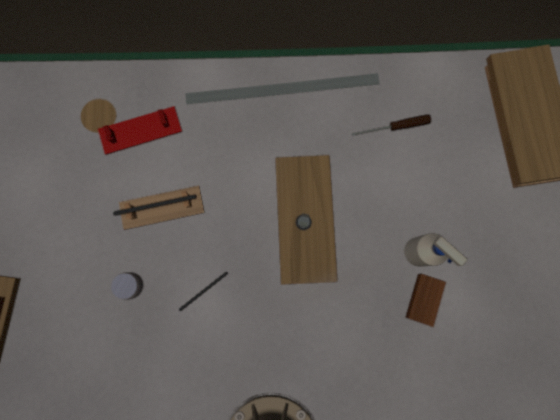

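Top view: the plywood rest carries the large dark bar (113–197, 205). A thin rod lies on the bench at (204,291), the look-alike, and is shorter. The red rest at (140,130) is not meant. The beam is at (305,220) with the eye at (303,222). I'll measure these and confirm with an enlarged crop.

```bash
python3 - <<'E'
from h import *
t=load('top0');s=load('scene0')
a=cv2.resize(t['pixels'][175:245,95:215],None,fx=6.6,fy=4.2*6.6/4.2,interpolation=cv2.INTER_CUBIC)[:300]
a=cv2.resize(t['pixels'][180:315,100:240],(400,386),interpolation=cv2.INTER_CUBIC)
b=cv2.resize(t['pixels'][203:241,284:324],(400,380),interpolation=cv2.INTER_CUBIC)
d=cv2.resize(s['pixels'][160:210,245:297],(395,380),interpolation=cv2.INTER_CUBIC)
b=cv2.convertScaleAbs(b,alpha=1.8)
out=np.zeros((600,800,3),np.uint8)
out[:290,:300]=cv2.resize(a,(300,290)); out[:380,300:]=cv2.resize(b,(500,380))[:, :500]
out[300:600,:300]=cv2.resize(d,(300,300))
cv2.imwrite('pics/crop1.png',out)
for n,c in(('top',t),('scene',s)):
    P=cloud(c); z=P[...,2]; np.save(f'pics/{n}_P.npy',P)
    img=c['pixels'].astype(int)
    print(n,'bench z',np.median(z[np.abs(z)<.03]))
    # components by height
    m=((z>0.012)&(z<0.3)&(P[...,0]>0.2)&(P[...,0]<0.95)).astype(np.uint8)
    k,l,st,ce=cv2.connectedComponentsWithStats(m)
    for i in range(1,k):
        if st[i,4]>25:
            q=P[l==i]; print(st[i,:5],q.min(0).round(3),q.max(0).round(3),np.median(q,0).round(3))
E
```

```text
top bench z -7.212810375012424e-05
[ 486   45   74  142 8088] [ 0.579 -0.718  0.012] [ 0.915 -0.55   0.077] [ 0.754 -0.627  0.07 ]
[157 109  13  18 124] [0.757 0.233 0.013] [0.8   0.255 0.053] [0.776 0.242 0.041]
[352 114  79  21 490] [ 0.726 -0.419  0.012] [ 0.772 -0.224  0.03 ] [ 0.748 -0.358  0.022]
[103 125  13  18 138] [0.718 0.363 0.012] [0.758 0.383 0.051] [0.737 0.372 0.039]
[ 275  155   63  130 7058] [ 0.362 -0.164  0.037] [ 0.663 -0.029  0.114] [ 0.506 -0.096  0.06 ]
[113 191  84  29 605] [0.525 0.16  0.012] [0.587 0.355 0.054] [0.554 0.261 0.048]
[ 406  233   62   34 1411] [ 0.393 -0.409  0.013] [ 0.466 -0.336  0.182] [ 0.423 -0.358  0.114]
[111 272  32  27 671] [0.339 0.295 0.012] [0.4   0.356 0.05 ] [0.369 0.32  0.044]
[ 407  274   39   54 1335] [ 0.255 -0.42   0.012] [ 0.376 -0.328  0.036] [ 0.317 -0.371  0.031]
[  0 276  17  69 649] [0.246 0.586 0.012] [0.4   0.622 0.04 ] [0.351 0.605 0.021]
scene bench z -0.000391299050095828
[ 197   72   70   70 2164] [ 0.256 -0.414  0.012] [ 0.469 -0.325  0.18 ] [ 0.425 -0.356  0.053]
[   0   85  116  110 6291] [ 0.578 -0.733  0.012] [ 0.908 -0.548  0.076] [ 0.751 -0.613  0.068]
[ 202  145  126  116 6914] [ 0.363 -0.162  0.012] [ 0.666 -0.025  0.112] [ 0.534 -0.08   0.059]
[ 99 192  67  40 448] [ 0.727 -0.416  0.012] [ 0.774 -0.219  0.029] [ 0.754 -0.352  0.02 ]
[436 251  33  32 803] [0.34  0.297 0.012] [0.404 0.361 0.05 ] [0.379 0.331 0.044]
[333 277  89  53 794] [0.516 0.163 0.012] [0.589 0.358 0.056] [0.558 0.266 0.048]
[293 366  14  24 177] [0.758 0.236 0.012] [0.795 0.257 0.052] [0.777 0.249 0.043]
[361 397  14  23 154] [0.719 0.365 0.014] [0.755 0.388 0.052] [0.736 0.378 0.044]
```

View pics/crop1.png

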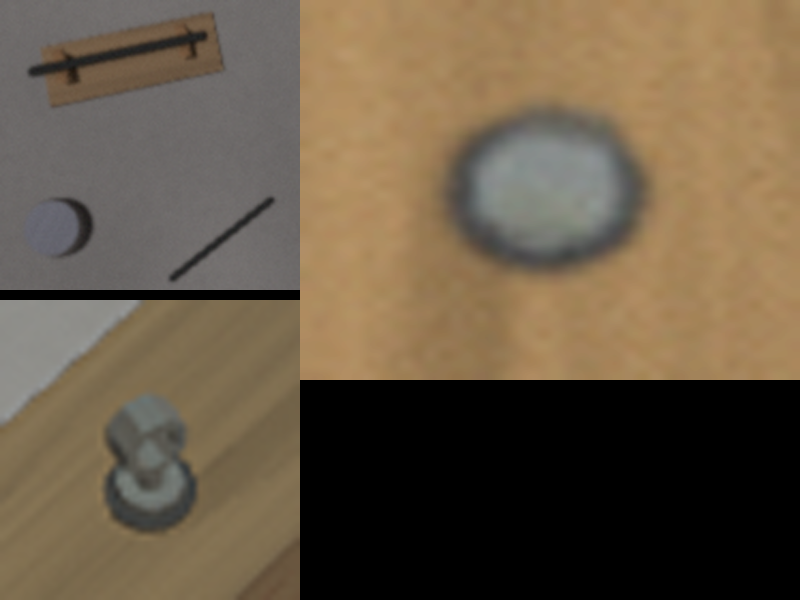

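The crop confirms the bar is the large one lying in both notches of the plywood rest, with the thin short rod loose on the bench. The loop is visible in the scene crop, with its hole facing the lower right. Next I'll fit the loop yaw, bar pose and rest pose.

```bash
cat > fit.py <<'E'
from h import *
from scipy.optimize import least_squares
def sdf(q):
    # octagonal tube: |x|<=8mm, apothem 9..14mm
    a=np.arange(8)*np.pi/4
    d=(q[:,1:2]*np.cos(a)+q[:,2:3]*np.sin(a)).max(1)
    r=np.maximum(d-.014,.009-d); e=np.abs(q[:,0])-.008
    return np.where((r>0)&(e>0),np.hypot(r,e),np.maximum(r,e))
def fitloop(names,xy0,zc=.0959):
    pts=[]
    for n in names:
        c=load(n); P=cloud(c).reshape(-1,3)
        m=(np.hypot(P[:,0]-xy0[0],P[:,1]-xy0[1])<.03)&(P[:,2]>.084)&(P[:,2]<.125); pts.append(P[m])
    print('npts',[len(p) for p in pts])
    def f(p,pts=pts):
        o=[]
        for i,q in enumerate(pts):
            v=q-[p[1+2*i],p[2+2*i],zc+p[-1]]; c,s=np.cos(p[0]),np.sin(p[0])
            o.append(sdf(np.c_[v[:,0]*c+v[:,1]*s,-v[:,0]*s+v[:,1]*c,v[:,2]]))
        return np.r_[np.concatenate(o)*1000,(np.array(p[1:-1]).reshape(-1,2)-xy0).ravel()*1000/2,p[-1]*1000]
    res=[]
    for y in np.arange(0,np.pi,np.pi/18):
        r=least_squares(f,[y]+list(xy0)*len(pts)+[0],loss='soft_l1',diff_step=1e-4,x_scale=[.1]+[.002]*(2*len(pts)+1)); res.append((r.cost,r.x))
    res.sort(key=lambda t:t[0])
    for c,x in res[:6]: print(round(c,2),(x%np.pi if 0 else x).round(4),'yaw mod pi',round(x[0]%np.pi,3))
E
python3 - <<'E'
from fit import *
for n in('top0','scene0'):
    c=load(n);P=cloud(c);g=c['pixels'].astype(int); hsv=cv2.cvtColor(c['pixels'],cv2.COLOR_BGR2HSV)
    z=P[...,2]
    # beam top noise & rect
    m=(abs(z-.06)<.006)&(P[...,0]>.34)&(P[...,0]<.68)&(P[...,1]>-.18)&(P[...,1]<0)
    print(n,'beam z',z[m].mean(),z[m].std()); r=cv2.minAreaRect((P[m][:,:2]*1000).astype(np.float32)); print(r)
    # eye: bush/collar metal (low saturation)
    e=(np.hypot(P[...,0]-.508,P[...,1]+.096)<.045)&(z>.04)
    dark=e&(hsv[...,1]<70)
    v,u=np.nonzero(dark); print('metal px bbox',u.min(),u.max(),v.min(),v.max(),u.mean(),v.mean(), 'ray z=.064',ray_z(c,[[u.mean(),v.mean()]],.064 if n=='top0' else .064).round(4))
    hi=e&(z>.085); print('loop pts',hi.sum(),P[hi].mean(0).round(4),P[hi].max(0).round(4),P[hi].min(0).round(4))
    # bar: dark pixels near rest
    b=(abs(P[...,0]-.555)<.06)&(abs(P[...,1]-.26)<.12)&(g.max(-1)<(75 if n=='top0' else 95))&(z>.035)
    k,l,st,ce=cv2.connectedComponentsWithStats(b.astype(np.uint8)); i=1+st[1:,4].argmax(); v,u=np.nonzero(l==i)
    X=ray_z(c,np.c_[u,v],.045); vx,vy,x0,y0=cv2.fitLine(X[:,:2].astype(np.float32),cv2.DIST_HUBER,0,.01,.01).ravel()
    d=(X[:,:2]-[x0,y0])@[vx,vy]; w=(X[:,:2]-[x0,y0])@[-vy,vx]
    print('bar n',len(u),'dir',np.arctan2(vy,vx),'mid',np.array([x0,y0])+np.array([vx,vy])*(d.min()+d.max())/2,'len',np.ptp(d),'w',np.ptp(w))
    # rest board
    bm=(abs(P[...,0]-.555)<.07)&(abs(P[...,1]-.26)<.14)&(z>.004)&(z<.013)&(hsv[...,1]>60)
    r=cv2.minAreaRect((P[bm][:,:2]*1000).astype(np.float32)); print('rest',r,bm.sum())
fitloop(['top0'],[.508,-.096]);fitloop(['scene0'],[.508,-.096]);fitloop(['top0','scene0'],[.508,-.096])
E
```

```text
top0 beam z 0.05977613035615285 0.00173639128971025
((512.1678466796875, -96.65392303466797), (299.6142883300781, 130.0237579345703), 1.011765956878662)
metal px bbox 296 310 214 229 303.0523560209424 221.50785340314135 ray z=.064 [[ 0.5033 -0.0908  0.064 ]]
loop pts 95 [ 0.501  -0.0902  0.1067] [ 0.5177 -0.0796  0.114 ] [ 0.4876 -0.1001  0.0886]
bar n 407 dir -1.3859121 mid [0.55556401 0.25807892] len 0.19812208632392753 w 0.019392200477063172
rest ((555.9298706054688, 253.92019653320312), (69.9360122680664, 200.39002990722656), 10.829341888427734) 1625
scene0 beam z 0.05915658388211479 0.002033051685339914
((513.935791015625, -93.9990005493164), (301.84857177734375, 132.90638732910156), 1.1960420608520508)
metal px bbox 263 278 176 197 270.32363636363635 187.0981818181818 ray z=.064 [[ 0.4968 -0.0967  0.064 ]]
loop pts 134 [ 0.5065 -0.0876  0.1002] [ 0.5209 -0.0773  0.112 ] [ 0.4906 -0.1001  0.0852]
bar n 522 dir -1.3815345 mid [0.55635671 0.26027113] len 0.1976886272489451 w 0.013159323812575839
rest ((557.7626953125, 256.13983154296875), (71.65221405029297, 198.4905242919922), 10
[... 812 characters left out ...]
e-02  3.0000e-04] yaw mod pi 1.339
72.61 [ 1.339e+00  5.048e-01 -8.880e-02  3.000e-04] yaw mod pi 1.339
npts [95, 138]
113.27 [ 1.3082e+00  5.0240e-01 -9.1700e-02  5.0460e-01 -8.8800e-02  4.0000e-04] yaw mod pi 1.308
113.27 [ 1.3073e+00  5.0240e-01 -9.1700e-02  5.0460e-01 -8.8800e-02  4.0000e-04] yaw mod pi 1.307
113.31 [ 1.312e+00  5.024e-01 -9.170e-02  5.047e-01 -8.870e-02  4.000e-04] yaw mod pi 1.312
113.31 [ 1.3128e+00  5.0240e-01 -9.1600e-02  5.0460e-01 -8.8800e-02  4.0000e-04] yaw mod pi 1.313
113.32 [ 1.3156e+00  5.0240e-01 -9.1600e-02  5.0470e-01 -8.8800e-02  4.0000e-04] yaw mod pi 1.316
113.32 [ 1.3157e+00  5.0240e-01 -9.1600e-02  5.0470e-01 -8.8800e-02  4.0000e-04] yaw mod pi 1.316
```

```bash
python3 - <<'E'
from h import *
s=arm.get_state(); M=rot(s['eef_rot']).as_matrix(); print(M.round(4),'jaw yaw',np.arctan2(M[1,0],M[0,0]), s['time_s'])
# target jaw: perpendicular to bar dir -1.384
for k in(0,1): 
    y=-1.384+np.pi/2+k*np.pi; print('need turn',(y-np.arctan2(M[1,0],M[0,0])+np.pi)%(2*np.pi)-np.pi)
print('shift to grasp xy(cm)',(np.array([.5568,.2590])-s['tcp_pos'][:2])*100)
E
```

```text
[[ 4.294e-01 -9.000e-04 -9.031e-01]
 [ 9.031e-01 -1.300e-03  4.294e-01]
 [-1.600e-03 -1.000e+00  2.000e-04]] jaw yaw 1.1269742473341842 0.1
need turn -0.9401779205392877
need turn 2.2014147330505054
shift to grasp xy(cm) [ 31.01360374 -25.99154852]
```

>>> drive_tool(
  series=[
    [[0,0,0],[0,0,0.1]],
  ],
  gripper=1,
)

```text
time_s: 0.2
tcp_pos: [0.2465, 0.5187, 0.23]
eef_rot: [-0.577, 0.578, 0.407, -0.409]
contact_force: [0.3, 0.2, 0.1]
grip_width: 0.0855
```

```bash
python3 - <<'E'
from h import *
s=arm.get_state(); M=rot(s['eef_rot']).as_matrix(); print('jaw yaw',np.arctan2(M[1,0],M[0,0]), s['qpos'],s['tcp_pos'])
E
```

```text
jaw yaw 1.2289501651930532 [ 9.87470695e-01  3.14426870e-01  4.44672200e-02  1.30354881e+00
 -1.36935129e-04  1.32931773e+00] [0.24648236 0.51866456 0.22995719]
```

>>> drive_tool(
  series=[
    [[3.8,-2.9,0],[0,0,0.148]],
    [[3.8,-2.9,0],[0,0,0.148]],
    [[3.8,-2.9,0],[0,0,0.148]],
    [[3.8,-2.9,0],[0,0,0.148]],
    [[3.8,-2.9,0],[0,0,0.148]],
    [[3.8,-2.9,0],[0,0,0.148]],
    [[3.8,-2.9,0],[0,0,0.148]],
    [[3.8,-2.9,0],[0,0,0.148]],
  ],
)

```text
time_s: 1.0
tcp_pos: [0.5385, 0.2924, 0.2263]
eef_rot: [0.264, -0.264, -0.653, 0.659]
contact_force: [-0.4, 0.2, -0.7]
grip_width: 0.0853
```

>>> drive_tool(
  series=[
    [[0,0,-1],[0,0,0.148]],
    [[0,0,-1],[0,0,0.148]],
    [[0,0,-1],[0,0,0.148]],
    [[0,0,-1],[0,0,0.148]],
    [[0,0,-1],[0,0,0.148]],
    [[0,0,-1],[0,0,0.148]],
    [[0,0,0],[0,0,0]],
    [[0,0,0],[0,0,0]],
  ],
)

```text
time_s: 1.8
tcp_pos: [0.5435, 0.284, 0.1586]
eef_rot: [-0.045, 0.047, -0.703, 0.709]
contact_force: [0.6, 0.3, 0.1]
grip_width: 0.0855
```

```bash
cat > st.py <<'E'
from h import *
def st(tgt=None,yaw=None):
    s=arm.get_state(); M=rot(s['eef_rot']).as_matrix(); j=np.arctan2(M[1,0],M[0,0])
    print('t',s['time_s'],'tcp',s['tcp_pos'].round(4),'jaw',round(j,4),'tilt',M[:,1].round(4),'q',s['qpos'].round(2),'F',s['contact_force'].round(2),'T',s['wrist_torque'].round(3),'w',s['grip_width'])
    if tgt is not None: print('shift cm',((np.array(tgt)-s['tcp_pos'])*100).round(2))
    if yaw is not None: print('turn',round((yaw-j+np.pi)%(2*np.pi)-np.pi,4))
E
python3 -c "
from st import *
st([.5507,.2885,.026],-1.384-np.pi/2)"
```

```text
t 1.8 tcp [0.5435 0.284  0.1586] jaw -3.0114 tilt [-0.002  -0.0089 -1.    ] q [ 0.35  0.42  0.02  1.18 -0.01 -1.35] F [0.63 0.28 0.06] T [ 0.024  0.008 -0.003] w 0.085475656287193
shift cm [  0.72   0.45 -13.26]
turn 0.0566
```

>>> drive_tool(
  series=[
    [[0.7,0.45,-1],[0.009,-0.002,0.057]],
    [[0,0,-3],[0,0,0]],
    [[0,0,-3],[0,0,0]],
    [[0,0,-2],[0,0,0]],
    [[0,0,0],[0,0,0]],
  ],
)

```text
time_s: 2.3
tcp_pos: [0.553, 0.2898, 0.0702]
eef_rot: [0.064, -0.059, 0.705, -0.704]
contact_force: [-0.8, -0.8, -0.5]
grip_width: 0.0854
```

```bash
python3 - <<'E'
from st import *
st([.5507,.2885,.026],-1.384-np.pi/2)
c=snap('scene','s1'); cv2.imwrite('pics/c2.png',cv2.resize(c['pixels'][190:360,290:470],(720,680))[:600])
E
```

```text
t 2.3 tcp [0.553  0.2898 0.0702] jaw -2.9671 tilt [ 0.0066  0.0027 -1.    ] q [ 0.35  0.49 -0.1   0.98  0.   -1.39] F [-0.78 -0.82 -0.48] T [0.004 0.022 0.023] w 0.08536806651045202
shift cm [-0.23 -0.13 -4.42]
turn 0.0123
```

View pics/c2.png

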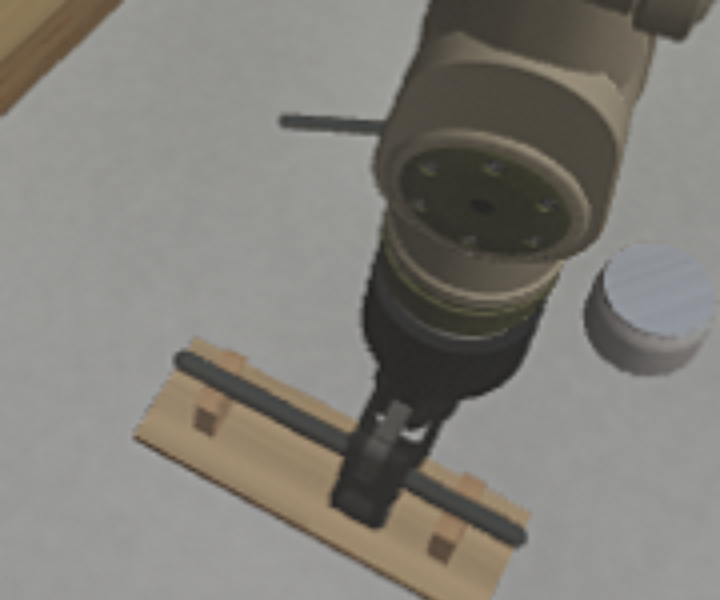

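The open fingers straddle the bar between the posts and line up with it, so I'll descend and grip.

>>> drive_tool(
  series=[
    [[-0.2,-0.1,-2],[-0.003,0.007,0.012]],
    [[0,0,-1.6],[0,0,0]],
    [[0,0,-0.6],[0,0,0]],
    [[0,0,0],[0,0,0]],
  ],
)

```text
time_s: 2.75
tcp_pos: [0.5566, 0.2911, 0.0362]
eef_rot: [0.069, -0.06, 0.705, -0.703]
contact_force: [-0.6, -0.1, 0.3]
grip_width: 0.0857
```

```bash
python3 -c "
from st import *
st([.5507,.2885,.026],-1.384-np.pi/2)"
```

```text
t 2.75 tcp [0.5566 0.2911 0.0362] jaw -2.9591 tilt [ 0.0113  0.0041 -0.9999] q [ 0.35  0.52 -0.13  0.9  -0.   -1.4 ] F [-0.61 -0.13  0.34] T [ 0.026  0.03  -0.044] w 0.08574292186953289
shift cm [-0.59 -0.26 -1.02]
turn 0.0043
```

>>> drive_tool(
  series=[
    [[-0.6,-0.25,-0.6],[-0.004,0.011,0.004]],
    [[0,0,0],[0,0,0]],
    [[0,0,0],[0,0,0]],
  ],
)

```text
time_s: 3.05
tcp_pos: [0.5521, 0.2892, 0.0334]
eef_rot: [0.067, -0.064, 0.704, -0.704]
contact_force: [0.8, -0.0, 0.8]
grip_width: 0.0854
```

```bash
python3 -c "
from st import *
st([.5507,.2885,.026],-1.384-np.pi/2)"
```

```text
t 3.05 tcp [0.5521 0.2892 0.0334] jaw -2.9557 tilt [ 0.0039  0.0015 -1.    ] q [ 0.35  0.52 -0.14  0.9   0.   -1.4 ] F [ 0.79 -0.05  0.83] T [ 0.005  0.015 -0.041] w 0.08537224848711522
shift cm [-0.14 -0.07 -0.74]
turn 0.0009
```

>>> drive_tool(
  series=[
    [[-0.15,-0.05,-0.6],[-0.001,0.004,0]],
    [[-0.05,0,-0.4],[0,0.001,0]],
    [[-0.05,0,-0.1],[0,0,0]],
  ],
)

```text
time_s: 3.35
tcp_pos: [0.5502, 0.289, 0.0228]
eef_rot: [0.066, -0.065, 0.704, -0.704]
contact_force: [-0.3, -0.0, -0.5]
grip_width: 0.0853
```

>>> drive_tool(
  series=[
    [[0,0,0],[0,0,0]],
    [[0,0,0],[0,0,0]],
    [[0,0,0],[0,0,0]],
    [[0,0,0],[0,0,0]],
    [[0,0,0],[0,0,0]],
    [[0,0,0],[0,0,0]],
  ],
  gripper=-1,
)

```text
time_s: 3.95
tcp_pos: [0.552, 0.2894, 0.0231]
eef_rot: [0.067, -0.064, 0.705, -0.704]
contact_force: [0.6, 0.8, -1.7]
grip_width: 0.0103
```

```bash
python3 -c "
from st import *
st([.5507,.2885,.026],-1.384-np.pi/2)"
```

```text
t 3.95 tcp [0.552  0.2894 0.0231] jaw -2.9561 tilt [ 0.0037  0.0019 -1.    ] q [ 0.35  0.53 -0.15  0.88  0.   -1.4 ] F [ 0.59  0.77 -1.68] T [ 0.011 -0.032  0.087] w 0.010305779666957273
shift cm [-0.13 -0.09  0.29]
turn 0.0013
```

>>> drive_tool(
  series=[
    [[0,0,1],[0,0,0]],
    [[0,0,1.5],[0,0,0]],
    [[0,0,2],[0,0,0]],
    [[0,0,3],[0,0,0]],
    [[0,0,3],[0,0,0]],
    [[0,0,2],[0,0,0]],
    [[0,0,0],[0,0,0]],
  ],
)

```text
time_s: 4.65
tcp_pos: [0.5461, 0.2877, 0.1529]
eef_rot: [-0.063, 0.068, -0.704, 0.704]
contact_force: [0.4, 0.3, -1.0]
grip_width: 0.0103
```

>>> drive_tool(
  series=[
    [[0,-3,0],[0,0,-0.06]],
    [[0,-3,0],[0,0,-0.06]],
    [[0,-3,0],[0,0,-0.06]],
    [[0,-3,0],[0,0,-0.06]],
    [[0,-3,0],[0,0,-0.06]],
    [[0,-3,0],[0,0,-0.06]],
    [[0,-3,0],[0,0,-0.06]],
    [[0,0,0],[0,0,0]],
  ],
)

```text
time_s: 5.45
tcp_pos: [0.539, 0.0717, 0.1455]
eef_rot: [-0.093, 0.081, 0.702, -0.701]
contact_force: [0.0, 0.7, -1.0]
grip_width: 0.0101
```

```bash
python3 -c "
from st import *
st([.546,.069,.074],-1.8316-np.pi/2)"
```

```text
t 5.45 tcp [0.539  0.0717 0.1455] jaw 2.8945 tilt [-0.0174  0.0028 -0.9998] q [-0.02  0.31 -0.18  1.1   0.   -1.34] F [ 0.04  0.71 -0.97] T [ 0.086 -0.033  0.025] w 0.010059250015683396
shift cm [ 0.7  -0.27 -7.15]
turn -0.0138
```

>>> drive_tool(
  series=[
    [[0.7,-0.2,-2],[-0.003,-0.017,-0.014]],
    [[0,0,-2],[0,0,0]],
    [[0,0,-2],[0,0,0]],
    [[0,0,-0.6],[0,0,0]],
  ],
)

```text
time_s: 5.85
tcp_pos: [0.544, 0.0697, 0.0756]
eef_rot: [-0.093, 0.091, 0.701, -0.701]
contact_force: [0.0, 0.2, -1.2]
grip_width: 0.0105
```

```bash
python3 -c "
from st import *
st([.546,.069,.074],-1.8316-np.pi/2)"
```

```text
t 5.85 tcp [0.544  0.0697 0.0756] jaw 2.8793 tilt [-0.0026  0.0013 -1.    ] q [-0.02  0.36 -0.28  0.93  0.   -1.33] F [ 0.02  0.22 -1.23] T [ 0.023  0.012 -0.042] w 0.010470143681606875
shift cm [ 0.2  -0.07 -0.16]
turn 0.0015
```

```bash
python3 - <<'E'
from h import *
o=[]
for n in('scene','top'):
    c=snap(n,n+'2'); g=c['pixels']
    p=proj(c,[[.525,-.03,.095]])[0].astype(int); w=40
    o.append(cv2.convertScaleAbs(cv2.resize(g[p[1]-w:p[1]+w,p[0]-w:p[0]+w],(400,400),interpolation=cv2.INTER_CUBIC),alpha=1.5)); print(n,p-w)
cv2.imwrite('pics/c3.png',np.hstack(o))
E
```

```text
scene [242 161]
top [236 170]
```

View pics/c3.png

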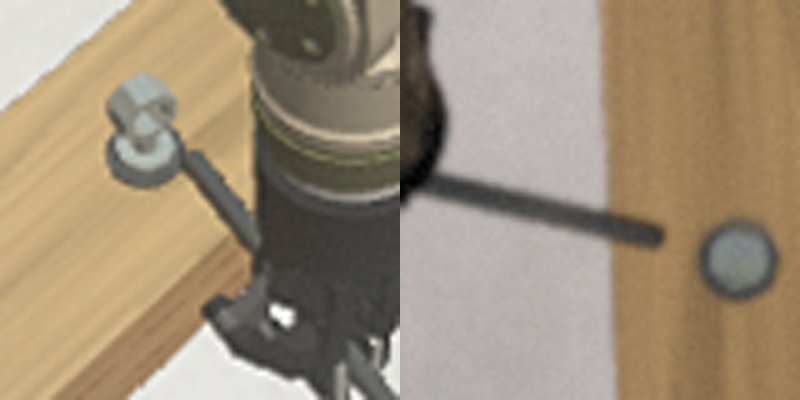

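```bash
cat > bar.py <<'E'
from fit import *
def fitbar(f,L,a,lo,hi,thr,zc=.096):
    # axis near L + t*a ; reports offsets at loop (t=0) and slopes
    c=load(f);P=cloud(c); g=c['pixels'].max(-1)
    a=np.array([np.cos(a),np.sin(a),0]); n=np.array([-a[1],a[0],0]); Lz=np.array([*L,zc]); q=P-Lz
    t=q@a; m=(t>lo)&(t<hi)&(abs(q@n)<.016)&(abs(q[...,2])<.02)&(g<thr)
    X=np.c_[t[m],(q@n)[m],q[...,2][m]]
    # silhouette fit of lateral from pixels handled by symmetric depth residual
    def r(p): return (np.hypot(X[:,1]-p[0]-p[1]*X[:,0],X[:,2]-p[2]-p[3]*X[:,0])-.006)*1000
    s=least_squares(r,[0,0,0,0],loss='soft_l1'); J=np.linalg.pinv(s.jac.T@s.jac)
    print(f,'n',len(X),'t',X[:,0].min().round(4),X[:,0].max().round(4),'lat@loop mm %.2f slope %.3f  z@loop mm %.2f slope %.3f'%(s.x[0]*1e3,s.x[1],s.x[2]*1e3,s.x[3]),'rms',np.sqrt((s.fun**2).mean()).round(2),'sd',np.sqrt(np.diag(J)).round(4))
    # pixel-based: centroid of dark pixels via ray at z
    v,u=np.nonzero(m); W=ray_z(c,np.c_[u,v],zc)-Lz; k=np.polyfit(W@a,W@n,1); print('  pix-line at z=%.3f: lat@loop %.2f mm slope %.3f, tip t %.4f'%(zc,k[1]*1e3,k[0],(W@a).min()))
E
python3 - <<'E'
from bar import *
fitbar('top2',(.5024,-.0917),1.31,.02,.10,80)
fitbar('scene2',(.5046,-.0888),1.31,.02,.10,110)
E
```

```text
top2 n 138 t 0.0364 0.0998 lat@loop mm 1.81 slope 0.015  z@loop mm 0.22 slope 0.012 rms 1.4 sd [0.0008 0.0115 0.0006 0.0087]
  pix-line at z=0.096: lat@loop 3.29 mm slope -0.015, tip t 0.0364
scene2 n 119 t 0.0365 0.0979 lat@loop mm 3.95 slope -0.005  z@loop mm -0.32 slope 0.019 rms 1.44 sd [0.0008 0.0117 0.0008 0.0114]
  pix-line at z=0.096: lat@loop 5.10 mm slope -0.031, tip t 0.0328
```

>>> drive_tool(
  series=[
    [[0.3,-0.1,0],[-0.001,-0.003,0]],
    [[0.1,0,0],[0,0,0]],
    [[0,0,0],[0,0,0]],
  ],
)

```text
time_s: 6.25
tcp_pos: [0.5504, 0.0694, 0.0789]
eef_rot: [-0.09, 0.094, 0.701, -0.701]
contact_force: [0.6, 0.7, -2.1]
grip_width: 0.0099
```

```bash
python3 - <<'E'
from bar import *
from st import st
st([.544+.0032,.0697-.0009,.0756])
snap('top','top3');snap('scene','scene3')
fitbar('top3',(.5024,-.0917),1.31,.02,.10,80)
fitbar('scene3',(.5046,-.0888),1.31,.02,.10,110)
E
```

```text
t 6.25 tcp [0.5504 0.0694 0.0789] jaw 2.8808 tilt [ 4.7e-03  2.0e-04 -1.0e+00] q [-0.02  0.36 -0.27  0.93  0.   -1.33] F [ 0.65  0.68 -2.1 ] T [ 0.023 -0.001  0.015] w 0.009937312068321874
shift cm [-0.32 -0.06 -0.33]
top3 n 134 t 0.0379 0.0998 lat@loop mm -5.87 slope 0.022  z@loop mm 13.43 slope 0.019 rms 2.23 sd [0.0012 0.0159 0.0008 0.0099]
  pix-line at z=0.096: lat@loop -4.08 mm slope -0.010, tip t 0.0380
scene3 n 119 t 0.038 0.0993 lat@loop mm -8.10 slope 0.023  z@loop mm 12.57 slope 0.007 rms 2.58 sd [0.0012 0.0178 0.0009 0.0127]
  pix-line at z=0.096: lat@loop -0.65 mm slope -0.020, tip t 0.0328
```

>>> drive_tool(
  series=[
    [[-0.3,-0.06,-0.33],[0,0.004,-0.001]],
    [[0,0,0],[0,0,0]],
    [[0,0,0],[0,0,0]],
    [[0,0,0],[0,0,0]],
  ],
)

```text
time_s: 6.75
tcp_pos: [0.5473, 0.0687, 0.076]
eef_rot: [-0.092, 0.093, 0.701, -0.701]
contact_force: [0.7, 0.1, -1.3]
grip_width: 0.01
```

```bash
sed -i "s/least_squares(r,\[0,0,0,0\]/least_squares(r,[0,0,np.percentile(X[:,2],90)-.006,0]/" bar.py; python3 - <<'E'
from bar import *
from st import st
st([.544+.0032,.0697-.0009,.0756])
snap('top','top4');snap('scene','scene4')
fitbar('top4',(.5024,-.0917),1.31,.02,.10,80)
fitbar('scene4',(.5046,-.0888),1.31,.02,.10,110)
E
```

```text
t 6.75 tcp [0.5473 0.0687 0.076 ] jaw 2.8796 tilt [ 1.5e-03  3.0e-04 -1.0e+00] q [-0.02  0.36 -0.28  0.93  0.   -1.33] F [ 0.66  0.07 -1.27] T [ 0.034 -0.008  0.02 ] w 0.01000036399923618
shift cm [-0.01  0.01 -0.04]
top4 n 137 t 0.0368 0.1 lat@loop mm -0.26 slope -0.004  z@loop mm 1.41 slope 0.006 rms 1.32 sd [0.0008 0.0109 0.0006 0.0079]
  pix-line at z=0.096: lat@loop -0.29 mm slope -0.018, tip t 0.0369
scene4 n 119 t 0.0353 0.0998 lat@loop mm 0.52 slope -0.014  z@loop mm -0.21 slope 0.027 rms 1.41 sd [0.0008 0.0114 0.0007 0.0104]
  pix-line at z=0.096: lat@loop 1.83 mm slope -0.031, tip t 0.0328
```

>>> drive_tool(
  series=[
    [[-0.16,-0.6,-0.03],[0,0.001,0]],
    [[-0.16,-0.6,0],[0,0,0]],
    [[-0.16,-0.6,0],[0,0,0]],
    [[-0.16,-0.6,0],[0,0,0]],
    [[-0.1,-0.4,0],[0,0,0]],
  ],
)

```text
time_s: 7.35
tcp_pos: [0.5394, 0.0384, 0.0757]
eef_rot: [-0.092, 0.092, 0.701, -0.701]
contact_force: [-0.3, 0.0, -1.9]
grip_width: 0.01
```

```bash
python3 - <<'E'
from bar import *
from st import st
st()
s=arm.get_state(); d=s['tcp_pos'][:2]-[.5473,.0687]; a=np.array([np.cos(1.31),np.sin(1.31)]); print('along',d@a,'lat',d@[-a[1],a[0]])
E
```

```text
t 7.35 tcp [0.5394 0.0384 0.0757] jaw 2.8799 tilt [ 5.e-04 -1.e-04 -1.e+00] q [-0.08  0.35 -0.31  0.92 -0.   -1.39] F [-0.34  0.04 -1.88] T [ 0.058  0.004 -0.022] w 0.009977613161113478
along -0.03130902999520647 lat -0.00016078255360718767
```

>>> drive_tool(
  series=[
    [[-0.16,-0.6,0],[0,0,0]],
    [[-0.16,-0.6,0],[0,0,0]],
    [[-0.13,-0.5,0],[0,0,0]],
  ],
)

```text
time_s: 7.65
tcp_pos: [0.5345, 0.0196, 0.0758]
eef_rot: [0.092, -0.093, -0.701, 0.701]
contact_force: [0.3, -0.4, -1.6]
grip_width: 0.0101
```

>>> drive_tool(
  series=[
    [[-0.16,-0.6,0],[0,0,0]],
    [[-0.16,-0.6,0],[0,0,0]],
    [[-0.13,-0.5,0],[0,0,0]],
    [[0,0,0],[0,0,0]],
    [[0,0,0],[0,0,0]],
  ],
)

```text
time_s: 8.15
tcp_pos: [0.5293, 0.0002, 0.0758]
eef_rot: [-0.093, 0.093, 0.701, -0.701]
contact_force: [-0.2, -0.1, -1.2]
grip_width: 0.0099
```

```bash
python3 - <<'E'
from bar import *
from st import st
st()
s=arm.get_state(); d=s['tcp_pos'][:2]-[.5473,.0687]; a=np.array([np.cos(1.31),np.sin(1.31)]); print('along',d@a,'lat',d@[-a[1],a[0]])
o=[]
for n in('scene','top'):
    c=snap(n,n+'5'); g=c['pixels']
    p=proj(c,[[.5035,-.0902,.095]])[0].astype(int); w=25
    o.append(cv2.convertScaleAbs(cv2.resize(g[p[1]-w:p[1]+w,p[0]-w:p[0]+w],(400,400),interpolation=cv2.INTER_CUBIC),alpha=1.5))
cv2.imwrite('pics/c4.png',np.hstack(o))
E
```

```text
t 8.15 tcp [5.293e-01 2.000e-04 7.580e-02] jaw 2.8781 tilt [ 6.e-04 -1.e-04 -1.e+00] q [-0.15  0.33 -0.34  0.91  0.   -1.46] F [-0.23 -0.09 -1.23] T [ 0.069 -0.033 -0.018] w 0.009924631957545374
along -0.07082131365419674 lat -0.00031118618337475047
```

View pics/c4.png

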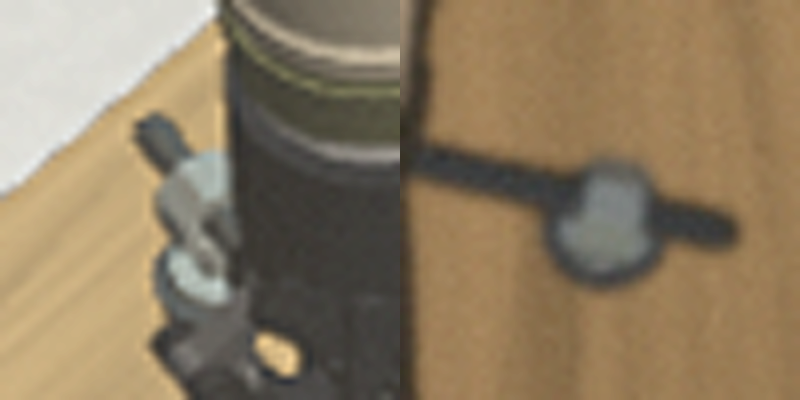

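The bar is through the loop, with the tip protruding about 35 mm on the far side in the top crop (right half, at 725,225), and there is no contact force. Next I plan the arc about the screw axis.

```bash
cat > arc.py <<'E'
from st import *
def arc(dth,n,C=(.5035,-.0902),r=.094,z=None,delta=-.008,avg=0):
    st(); s=arm.get_state(); M=rot(s['eef_rot']).as_matrix(); p=s['tcp_pos']; C=np.array(C)
    th=np.arctan2(M[1,0],M[0,0])-np.pi/2+delta; d=p[:2]-C; F=s['contact_force'];T=s['wrist_torque']
    th=(th+np.pi)%(2*np.pi)-np.pi
    u=np.array([np.cos(th),np.sin(th)]); print('th %.4f  polar %.4f  r %.4f lat mm %.2f  tau_z %.3f (Tz %.3f)'%(th,np.arctan2(d[1],d[0]),np.hypot(*d),1e3*(u[0]*d[1]-u[1]*d[0]),d[0]*F[1]-d[1]*F[0]+T[2],T[2]))
    cur=p[:2].copy()
    for k in range(1,n+1):
        t=th+dth*k; nx=C+r*np.array([np.cos(t),np.sin(t)]); print(((nx-cur)*100).round(2),round(dth,3)); cur=nx
E
python3 -c "
from arc import *
arc(-.06,8)"
```

```text
t 8.25 tcp [5.294e-01 4.000e-04 7.580e-02] jaw 2.8784 tilt [ 6.e-04 -1.e-04 -1.e+00] q [-0.15  0.33 -0.34  0.91 -0.   -1.46] F [-0.29  0.49 -1.48] T [ 0.036 -0.028  0.037] w 0.010093980380445792
th 1.2996  polar 1.2924  r 0.0942 lat mm -0.68  tau_z 0.077 (Tz 0.037)
[ 0.47 -0.17] -0.06
[ 0.53 -0.2 ] -0.06
[ 0.51 -0.23] -0.06
[ 0.5  -0.26] -0.06
[ 0.48 -0.29] -0.06
[ 0.47 -0.32] -0.06
[ 0.45 -0.35] -0.06
[ 0.42 -0.37] -0.06
```

>>> drive_tool(
  series=[
    [[0.47,-0.17,0],[0,0,-0.06]],
    [[0.53,-0.2,0],[0,0,-0.06]],
    [[0.51,-0.23,0],[0,0,-0.06]],
    [[0.5,-0.26,0],[0,0,-0.06]],
    [[0.48,-0.29,0],[0,0,-0.06]],
  ],
)

```text
time_s: 8.75
tcp_pos: [0.5546, -0.0095, 0.0757]
eef_rot: [-0.199, 0.199, 0.679, -0.678]
contact_force: [0.3, 0.4, -1.4]
grip_width: 0.0103
```

```bash
python3 -c "
from arc import *
arc(-.05,8)"
```

```text
t 8.75 tcp [ 0.5546 -0.0095  0.0757] jaw 2.5702 tilt [ 1.e-04  4.e-04 -1.e+00] q [-0.16  0.37 -0.27  0.93  0.   -1.16] F [ 0.28  0.36 -1.42] T [-0.017 -0.006  0.002] w 0.010296185331320158
th 0.9914  polar 1.0059  r 0.0955 lat mm 1.38  tau_z -0.003 (Tz 0.002)
[ 0.42 -0.47] -0.05
[ 0.37 -0.29] -0.05
[ 0.36 -0.3 ] -0.05
[ 0.34 -0.32] -0.05
[ 0.33 -0.34] -0.05
[ 0.31 -0.35] -0.05
[ 0.29 -0.37] -0.05
[ 0.27 -0.38] -0.05
```

>>> drive_tool(
  series=[
    [[0.4,-0.4,0],[0,0,-0.05]],
    [[0.37,-0.3,0],[0,0,-0.05]],
    [[0.36,-0.3,-0.02],[0,0,-0.05]],
    [[0.34,-0.32,0],[0,0,-0.05]],
    [[0.33,-0.34,-0.02],[0,0,-0.05]],
    [[0.31,-0.35,0],[0,0,-0.05]],
    [[0.29,-0.37,-0.02],[0,0,-0.05]],
  ],
)

```text
time_s: 9.45
tcp_pos: [0.5791, -0.0325, 0.0743]
eef_rot: [0.318, -0.317, -0.631, 0.633]
contact_force: [-0.7, -0.9, -1.3]
grip_width: 0.0099
```

```bash
python3 - <<'E'
from arc import *
arc(-.02,8)
o=[]
for n in('scene','top'):
    c=snap(n,n+'6'); g=c['pixels']
    p=proj(c,[[.5035,-.0902,.095]])[0].astype(int); w=25
    o.append(cv2.convertScaleAbs(cv2.resize(g[p[1]-w:p[1]+w,p[0]-w:p[0]+w],(400,400),interpolation=cv2.INTER_CUBIC),alpha=1.5))
cv2.imwrite('pics/c5.png',np.hstack(o))
from fit import fitloop
E
```

```text
t 9.45 tcp [ 0.5791 -0.0325  0.0743] jaw 2.2104 tilt [-0.0028 -0.0011 -1.    ] q [-0.19  0.42 -0.2   0.95 -0.   -0.83] F [-0.73 -0.87 -1.33] T [-0.264  0.117  0.166] w 0.00993840911265237
th 0.6316  polar 0.6521  r 0.0951 lat mm 1.95  tau_z 0.143 (Tz 0.166)
[ 0.14 -0.37] -0.02
[ 0.11 -0.15] -0.02
[ 0.1  -0.16] -0.02
[ 0.1  -0.16] -0.02
[ 0.1  -0.16] -0.02
[ 0.09 -0.16] -0.02
[ 0.09 -0.16] -0.02
[ 0.09 -0.17] -0.02
```

View pics/c5.png

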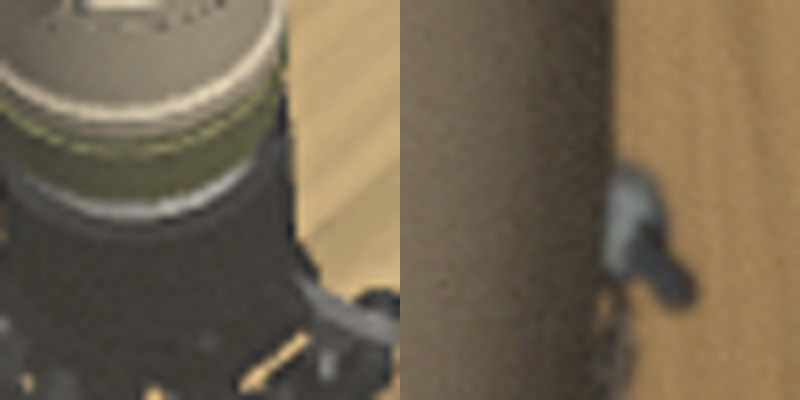

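>>> drive_tool(
  series=[
    [[0.24,-0.42,0],[0,0,-0.04]],
    [[0.22,-0.32,0],[0,0,-0.04]],
    [[0.2,-0.32,0],[0,0,-0.04]],
    [[0.18,-0.33,0],[0,0,-0.04]],
    [[0.16,-0.34,0],[0,0,-0.04]],
    [[0.15,-0.34,0],[0,0,-0.04]],
    [[0.14,-0.35,0],[0,0,-0.04]],
    [[0.03,-0.09,0],[0,0,-0.01]],
  ],
)

```text
time_s: 10.35
tcp_pos: [0.5918, -0.0555, 0.074]
eef_rot: [0.405, -0.402, -0.58, 0.581]
contact_force: [-0.4, 0.5, -1.9]
grip_width: 0.0101
```

```bash
python3 -c "
from arc import *
arc(-.01,8)"
```

```text
t 10.35 tcp [ 0.5918 -0.0555  0.074 ] jaw 1.9269 tilt [-4.e-03  2.e-04 -1.e+00] q [-0.23  0.44 -0.16  0.97 -0.   -0.58] F [-0.42  0.45 -1.92] T [-0.137  0.042  0.163] w 0.010109721667074254
th 0.3481  polar 0.3742  r 0.0948 lat mm 2.47  tau_z 0.218 (Tz 0.163)
[ 0.04 -0.35] -0.01
[ 0.03 -0.09] -0.01
[ 0.03 -0.09] -0.01
[ 0.03 -0.09] -0.01
[ 0.03 -0.09] -0.01
[ 0.03 -0.09] -0.01
[ 0.03 -0.09] -0.01
[ 0.03 -0.09] -0.01
```

>>> drive_tool(
  series=[
    [[0.03,-0.14,0],[0,0,-0.01]],
    [[0.03,-0.14,0],[0,0.004,-0.01]],
    [[0.03,-0.12,0],[0,0,-0.01]],
    [[0.03,-0.12,0],[0,0,-0.01]],
    [[0.03,-0.11,0],[0,0,-0.01]],
    [[0.03,-0.11,0],[0,0,-0.01]],
    [[0.03,-0.11,0],[0,0,-0.01]],
    [[0.03,-0.11,0],[0,0,-0.01]],
  ],
)

```text
time_s: 11.15
tcp_pos: [0.5943, -0.0636, 0.0739]
eef_rot: [0.43, -0.424, -0.563, 0.565]
contact_force: [-0.3, 0.8, -1.0]
grip_width: 0.0099
```

```bash
python3 -c "
from arc import *
arc(-.01,2)"
```

```text
t 11.15 tcp [ 0.5943 -0.0636  0.0739] jaw 1.8458 tilt [-0.0079  0.0035 -1.    ] q [-0.24  0.45 -0.15  0.98  0.   -0.52] F [-0.27  0.84 -1.02] T [ 0.265 -0.051 -0.049] w 0.009918075147280525
th 0.2670  polar 0.2853  r 0.0946 lat mm 1.73  tau_z 0.034 (Tz -0.049)
[ 0.01 -0.27] -0.01
[ 0.02 -0.09] -0.01
```

>>> drive_tool(
  series=[
    [[0.02,-0.13,0],[-0.002,-0.004,-0.01]],
    [[0.02,-0.13,0],[-0.001,-0.003,-0.01]],
    [[0.02,-0.12,0],[0,0,-0.01]],
    [[0.02,-0.12,0],[0,0,-0.01]],
    [[0.02,-0.11,0],[0,0,-0.01]],
    [[0.02,-0.1,0],[0,0,-0.01]],
    [[0.02,-0.1,0],[0,0,-0.01]],
    [[0.02,-0.1,0],[0,0,-0.01]],
  ],
)

```text
time_s: 11.95
tcp_pos: [0.5965, -0.0723, 0.0742]
eef_rot: [-0.451, 0.451, 0.546, -0.544]
contact_force: [0.9, 2.6, -0.8]
grip_width: 0.0101
```

```bash
python3 -c "
from arc import *
arc(-.01,2)
for i in range(3): s=arm.get_state(); print(s['time_s'],s['wrist_torque'],s['contact_force'])"
```

```text
t 11.95 tcp [ 0.5965 -0.0723  0.0742] jaw 1.7587 tilt [ 0.001   0.0025 -1.    ] q [-0.26  0.45 -0.15  0.97  0.   -0.44] F [ 0.9   2.57 -0.79] T [ 0.467 -0.128 -0.161] w 0.010063955263915087
th 0.1799  polar 0.1905  r 0.0947 lat mm 1.00  tau_z 0.061 (Tz -0.161)
[-0.03 -0.2 ] -0.01
[ 0.02 -0.09] -0.01
11.95 [ 0.46683129 -0.12833557 -0.16137042] [ 0.89750184  2.56968776 -0.78883689]
11.95 [ 0.46683129 -0.12833557 -0.16137042] [ 0.89750184  2.56968776 -0.78883689]
11.95 [ 0.46683129 -0.12833557 -0.16137042] [ 0.89750184  2.56968776 -0.78883689]
```

>>> drive_tool(
  series=[
    [[0.01,-0.08,0],[0,0,-0.01]],
    [[0.01,-0.08,0],[0,0,-0.01]],
    [[0.01,-0.08,0],[0,0,-0.01]],
    [[0.01,-0.08,0],[0,0,-0.01]],
    [[0.01,-0.09,0],[0,0,-0.01]],
    [[0.01,-0.09,0],[0,0,-0.01]],
  ],
)

```text
time_s: 12.55
tcp_pos: [0.5973, -0.0782, 0.0742]
eef_rot: [-0.469, 0.468, 0.53, -0.529]
contact_force: [1.2, 1.9, -0.8]
grip_width: 0.0103
```

```bash
python3 - <<'E'
from arc import *
arc(-.01,2)
c=snap('top','top7'); g=c['pixels']
p=proj(c,[[.5035,-.0902,.095]])[0].astype(int); w=25
cv2.imwrite('pics/c6.png',cv2.convertScaleAbs(cv2.resize(g[p[1]-w:p[1]+w,p[0]-w:p[0]+w],(400,400),interpolation=cv2.INTER_CUBIC),alpha=1.5))
E
```

```text
t 12.55 tcp [ 0.5973 -0.0782  0.0742] jaw 1.6932 tilt [ 0.0014  0.0017 -1.    ] q [-0.26  0.45 -0.15  0.97  0.   -0.39] F [ 1.19  1.92 -0.78] T [ 0.348 -0.161 -0.087] w 0.010290292928943985
th 0.1144  polar 0.1277  r 0.0946 lat mm 1.26  tau_z 0.079 (Tz -0.087)
[-0.03 -0.22] -0.01
[ 0.01 -0.09] -0.01
```

View pics/c6.png

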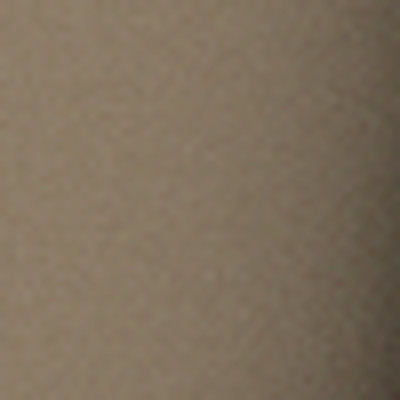

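>>> drive_tool(
  series=[
    [[0.01,-0.09,0],[0,0,-0.01]],
    [[0.01,-0.09,0],[0,0,-0.01]],
    [[0.01,-0.09,0],[0,0,-0.01]],
    [[0.01,-0.09,0],[0,0,-0.01]],
    [[0.01,-0.09,0],[0,0,-0.01]],
    [[0.01,-0.09,0],[0,0,-0.01]],
    [[0,-0.09,0],[0,0,-0.01]],
    [[0,-0.09,0],[0,0,-0.01]],
  ],
)

```text
time_s: 13.4
tcp_pos: [0.598, -0.0862, 0.0742]
eef_rot: [-0.491, 0.491, 0.509, -0.508]
contact_force: [0.8, 2.4, -1.1]
grip_width: 0.0101
```

```bash
python3 -c "
from arc import *
arc(-.01,1)"
```

```text
t 13.4 tcp [ 0.598  -0.0862  0.0742] jaw 1.6057 tilt [ 0.0015  0.0013 -1.    ] q [-0.28  0.46 -0.14  0.97  0.   -0.31] F [ 0.75  2.45 -1.06] T [ 0.363 -0.194 -0.059] w 0.010143265368534589
th 0.0269  polar 0.0418  r 0.0946 lat mm 1.41  tau_z 0.170 (Tz -0.059)
[-0.05 -0.24] -0.01
```

>>> drive_tool(
  series=[
    [[0,-0.09,0],[0,0,-0.01]],
    [[0,-0.09,0],[0,0,-0.01]],
    [[0,-0.09,0],[0,0,-0.01]],
    [[0,-0.09,0],[0,0,-0.01]],
    [[0,-0.09,0],[0,0,-0.01]],
    [[0,-0.09,0],[0,0,-0.01]],
    [[0,-0.09,0],[0,0,-0.01]],
    [[0,-0.09,0],[0,0,-0.01]],
  ],
)

```text
time_s: 14.2
tcp_pos: [0.5979, -0.0943, 0.0741]
eef_rot: [-0.513, 0.513, 0.487, -0.486]
contact_force: [0.0, 1.1, -0.7]
grip_width: 0.0102
```

```bash
python3 -c "
from arc import *
arc(-.01,1)"
```

```text
t 14.2 tcp [ 0.5979 -0.0943  0.0741] jaw 1.5184 tilt [ 1.4e-03  8.0e-04 -1.0e+00] q [-0.29  0.46 -0.14  0.97  0.   -0.24] F [ 0.02  1.06 -0.73] T [ 0.269 -0.137 -0.001] w 0.010156297939997104
th -0.0604  polar -0.0430  r 0.0945 lat mm 1.64  tau_z 0.099 (Tz -0.001)
[-0.06 -0.25] -0.01
```

>>> drive_tool(
  series=[
    [[-0.01,-0.09,0],[0,0,-0.01]],
    [[-0.01,-0.09,0],[0,0,-0.01]],
    [[-0.01,-0.09,0],[0,0,-0.01]],
    [[-0.01,-0.09,0],[0,0,-0.01]],
    [[-0.01,-0.09,0],[0,0,-0.01]],
    [[-0.01,-0.09,0],[0,0,-0.01]],
    [[-0.01,-0.09,0],[0,0,-0.01]],
    [[-0.01,-0.09,0],[0,0,-0.01]],
  ],
)

```text
time_s: 15.0
tcp_pos: [0.5971, -0.1023, 0.0741]
eef_rot: [-0.533, 0.534, 0.464, -0.463]
contact_force: [0.7, 1.2, -1.9]
grip_width: 0.01
```

```bash
python3 -c "
from arc import *
arc(-.01,1)"
```

```text
t 15.0 tcp [ 0.5971 -0.1023  0.0741] jaw 1.4311 tilt [ 1.6e-03  3.0e-04 -1.0e+00] q [-0.3   0.46 -0.14  0.97  0.   -0.16] F [ 0.75  1.2  -1.89] T [ 0.272 -0.157 -0.039] w 0.010024146467636184
th -0.1477  polar -0.1288  r 0.0944 lat mm 1.78  tau_z 0.083 (Tz -0.039)
[-0.07 -0.26] -0.01
```

>>> drive_tool(
  series=[
    [[-0.01,-0.09,0],[0,0,-0.01]],
    [[-0.01,-0.09,0],[0,0,-0.01]],
    [[-0.02,-0.09,0],[0,0,-0.01]],
    [[-0.02,-0.09,0],[0,0,-0.01]],
    [[-0.02,-0.09,0],[0,0,-0.01]],
    [[-0.02,-0.09,0],[0,0,-0.01]],
    [[-0.02,-0.09,0],[0,0,-0.01]],
    [[-0.02,-0.09,0],[0,0,-0.01]],
  ],
)

```text
time_s: 15.8
tcp_pos: [0.5956, -0.1103, 0.0741]
eef_rot: [-0.553, 0.554, 0.441, -0.44]
contact_force: [0.8, 1.0, -1.4]
grip_width: 0.01
```

```bash
python3 -c "
from arc import *
arc(-.01,1)"
```

```text
t 15.8 tcp [ 0.5956 -0.1103  0.0741] jaw 1.3438 tilt [ 0.0016 -0.     -1.    ] q [-0.32  0.46 -0.14  0.97  0.   -0.09] F [ 0.75  1.04 -1.41] T [ 0.226 -0.154 -0.002] w 0.00999804601142301
th -0.2350  polar -0.2150  r 0.0942 lat mm 1.88  tau_z 0.109 (Tz -0.002)
[-0.09 -0.27] -0.01
```

>>> drive_tool(
  series=[
    [[-0.02,-0.09,0],[0,0,-0.01]],
    [[-0.02,-0.09,0],[0,0,-0.01]],
    [[-0.02,-0.09,0],[0,0,-0.01]],
    [[-0.02,-0.09,0],[0,0,-0.01]],
    [[-0.02,-0.09,0],[0,0,-0.01]],
    [[-0.02,-0.09,0],[0,0,-0.01]],
    [[-0.02,-0.09,0],[0,0,-0.01]],
    [[-0.02,-0.09,0],[0,0,-0.01]],
  ],
)

```text
time_s: 16.6
tcp_pos: [0.5936, -0.1178, 0.074]
eef_rot: [-0.572, 0.572, 0.416, -0.415]
contact_force: [0.3, 2.2, -0.6]
grip_width: 0.01
```

```bash
python3 -c "
from arc import *
arc(-.01,1)"
```

```text
t 16.6 tcp [ 0.5936 -0.1178  0.074 ] jaw 1.2569 tilt [ 1.1e-03  5.0e-04 -1.0e+00] q [-0.33  0.46 -0.14  0.97  0.   -0.02] F [ 0.28  2.2  -0.55] T [ 0.351 -0.145  0.092] w 0.009994210774801735
th -0.3219  polar -0.2977  r 0.0942 lat mm 2.28  tau_z 0.298 (Tz 0.092)
[-0.12 -0.3 ] -0.01
```

>>> drive_tool(
  series=[
    [[-0.02,-0.06,0],[0,0,-0.006]],
    [[-0.02,-0.06,0],[0,0,-0.006]],
  ],
)

```text
time_s: 16.8
tcp_pos: [0.5932, -0.1188, 0.074]
eef_rot: [0.575, -0.575, -0.413, 0.411]
contact_force: [1.1, 2.4, -1.5]
grip_width: 0.0103
```

```bash
python3 -c "
from arc import *
arc(-.01,1)"
```

```text
t 16.8 tcp [ 0.5932 -0.1188  0.074 ] jaw 1.2441 tilt [ 0.0013  0.001  -1.    ] q [-0.33  0.46 -0.14  0.97  0.   -0.  ] F [ 1.06  2.36 -1.5 ] T [ 0.373 -0.18   0.041] w 0.010348295267640003
th -0.3347  polar -0.3090  r 0.0942 lat mm 2.43  tau_z 0.283 (Tz 0.041)
[-0.13 -0.31] -0.01
```

>>> drive_tool(
  series=[
    [[-0.02,-0.06,0],[0,0,-0.007]],
    [[-0.02,-0.06,0],[0,0,-0.007]],
    [[-0.02,-0.06,0],[0,0,-0.007]],
  ],
)

```text
time_s: 17.1
tcp_pos: [0.5928, -0.1204, 0.0741]
eef_rot: [0.579, -0.579, -0.406, 0.405]
contact_force: [1.1, 2.5, -1.9]
grip_width: 0.0104
```

```bash
python3 -c "
from arc import *
arc(-.01,1)"
```

```text
t 17.1 tcp [ 0.5928 -0.1204  0.0741] jaw 1.222 tilt [ 0.0017  0.0014 -1.    ] q [-0.33  0.46 -0.14  0.97  0.    0.01] F [ 1.1   2.48 -1.9 ] T [ 0.463 -0.255  0.157] w 0.010385744128868746
th -0.3568  polar -0.3265  r 0.0942 lat mm 2.85  tau_z 0.412 (Tz 0.157)
[-0.15 -0.35] -0.01
```

Torque about the screw has climbed from the drag level of 0.1 to 0.41 N m, rising steadily with almost no more turn, so the collar is against its stop. I'll back the bar off to the middle of its play.

>>> drive_tool(
  series=[
    [[0.02,0.06,0],[0,0,0.01]],
    [[0.1,0.3,0],[0,0,0.04]],
    [[0.1,0.4,0],[0,0,0.045]],
    [[0.08,0.4,0],[0,0,0.045]],
    [[0.06,0.4,0],[0,0,0.045]],
    [[0.05,0.35,0],[0,0,0.045]],
    [[0.01,0.1,0],[0,0,0.01]],
    [[0,0,0],[0,0,0]],
  ],
)

```text
time_s: 17.9
tcp_pos: [0.5962, -0.1007, 0.0739]
eef_rot: [0.525, -0.525, -0.474, 0.474]
contact_force: [0.3, 2.0, -1.6]
grip_width: 0.0098
```

```bash
python3 -c "
from arc import *
arc(-.01,1)"
```

```text
t 17.9 tcp [ 0.5962 -0.1007  0.0739] jaw 1.4688 tilt [-4.e-04  2.e-04 -1.e+00] q [-0.3   0.46 -0.14  0.98  0.   -0.2 ] F [ 0.32  2.03 -1.61] T [ 0.289 -0.086 -0.09 ] w 0.009819904218670605
th -0.1100  polar -0.1124  r 0.0933 lat mm -0.22  tau_z 0.102 (Tz -0.090)
[ 0.06 -0.08] -0.01
```

>>> drive_tool(
  series=[
    [[0,0.15,0],[0,0,0]],
    [[0,0.05,0],[0,0,0]],
    [[0,0,0],[0,0,0]],
  ],
)

```text
time_s: 18.2
tcp_pos: [0.5959, -0.0999, 0.0738]
eef_rot: [-0.525, 0.526, 0.473, -0.474]
contact_force: [-1.0, 0.8, -1.7]
grip_width: 0.0097
```

```bash
python3 -c "
from arc import *
arc(-.01,1)"
```

```text
t 18.2 tcp [ 0.5959 -0.0999  0.0738] jaw 1.4665 tilt [-0.0011 -0.0019 -1.    ] q [-0.3   0.46 -0.14  0.98 -0.   -0.19] F [-1.    0.84 -1.67] T [-0.052  0.013 -0.013] w 0.009716344907779222
th -0.1122  polar -0.1046  r 0.0929 lat mm 0.71  tau_z 0.055 (Tz -0.013)
[ 0.09 -0.18] -0.01
```

>>> drive_tool(
  series=[
    [[0.4,-0.03,0],[0,0,0]],
    [[0.6,-0.07,0],[0,0,0]],
    [[0.6,-0.07,0],[0,0,0]],
  ],
)

```text
time_s: 18.5
tcp_pos: [0.6121, -0.1021, 0.0738]
eef_rot: [-0.526, 0.526, 0.472, -0.474]
contact_force: [0.5, 0.6, -1.1]
grip_width: 0.0104
```

```bash
python3 -c "
from arc import *
arc(-.01,1)"
```

```text
t 18.5 tcp [ 0.6121 -0.1021  0.0738] jaw 1.4653 tilt [-0.0019 -0.002  -1.    ] q [-0.29  0.49 -0.09  0.99 -0.   -0.19] F [ 0.53  0.63 -1.14] T [ 0.129 -0.041 -0.048] w 0.010396400143353881
th -0.1135  polar -0.1088  r 0.1092 lat mm 0.51  tau_z 0.027 (Tz -0.048)
[-1.53  0.03] -0.01
```

>>> drive_tool(
  series=[
    [[0.6,-0.06,0],[0,0,0]],
    [[0.7,-0.07,0],[0,0,0]],
    [[0.7,-0.07,0],[0,0,0]],
    [[0.7,-0.07,0],[0,0,0]],
    [[0.7,-0.07,0],[0,0,0]],
    [[0.8,-0.08,0],[0,0,0]],
    [[0.8,-0.08,0],[0,0,0]],
  ],
)

```text
time_s: 19.2
tcp_pos: [0.6674, -0.1079, 0.0734]
eef_rot: [-0.525, 0.526, 0.472, -0.474]
contact_force: [-0.0, 1.1, -1.6]
grip_width: 0.01
```

```bash
python3 - <<'E'
from arc import *
arc(-.01,1)
o=[]
for n in('scene','top'):
    c=snap(n,n+'8'); g=c['pixels']
    p=proj(c,[[.53,-.0902,.095]])[0].astype(int); w=40
    o.append(cv2.convertScaleAbs(cv2.resize(g[p[1]-w:p[1]+w,p[0]-w:p[0]+w],(400,400),interpolation=cv2.INTER_CUBIC),alpha=1.5))
cv2.imwrite('pics/c8.png',np.hstack(o))
from fit import fitloop
fitloop(['top8'],[.5035,-.0902],.095)
E
```

```text
t 19.2 tcp [ 0.6674 -0.1079  0.0734] jaw 1.4654 tilt [-0.0014 -0.0025 -1.    ] q [-0.28  0.59  0.08  1.06 -0.   -0.17] F [-0.03  1.13 -1.65] T [-0.026 -0.069  0.008] w 0.009974465510702527
th -0.1134  polar -0.1073  r 0.1649 lat mm 0.99  tau_z 0.193 (Tz 0.008)
[-7.06  0.61] -0.01
npts [0]
0.0 [ 0.      0.5035 -0.0902  0.    ] yaw mod pi 0.0
0.0 [ 0.1745  0.5035 -0.0902  0.    ] yaw mod pi 0.175
0.0 [ 0.3491  0.5035 -0.0902  0.    ] yaw mod pi 0.349
0.0 [ 0.5236  0.5035 -0.0902  0.    ] yaw mod pi 0.524
0.0 [ 0.6981  0.5035 -0.0902  0.    ] yaw mod pi 0.698
0.0 [ 0.8727  0.5035 -0.0902  0.    ] yaw mod pi 0.873
```

View pics/c8.png

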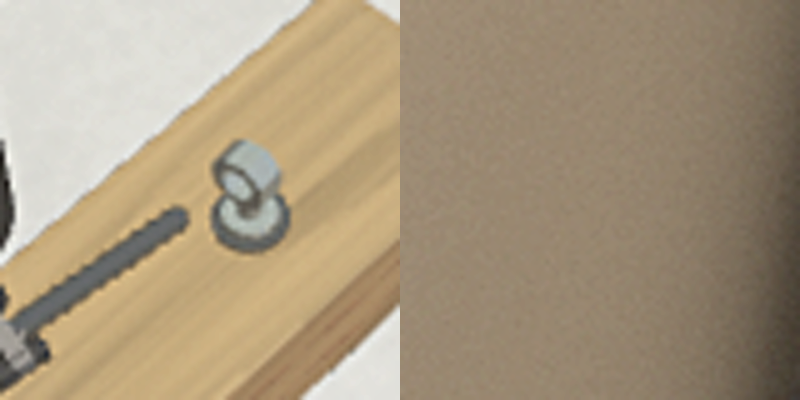

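The bar is out, with its tip at (180,215) in the scene crop. The loop at (245,170) now faces it, so the eye turned. I'll fit the new loop yaw and check the collar while lifting the bar away.

>>> drive_tool(
  series=[
    [[0.5,0,0.5],[0,0,0]],
    [[0.3,0,2],[0,0,0]],
    [[0,0,3],[0,0,0]],
    [[0,0,2],[0,0,0]],
    [[0,0,0],[0,0,0]],
  ],
)

```text
time_s: 19.8
tcp_pos: [0.6751, -0.1074, 0.1503]
eef_rot: [0.526, -0.525, -0.471, 0.475]
contact_force: [1.4, -0.8, -1.9]
grip_width: 0.0102
```

```bash
python3 - <<'E'
from arc import *
from bar import *
c=snap('scene','scene9')
for f in('scene8','scene9'): fitloop([f],[.5046,-.0888],.095)
st([.5507,.2885,.1455],-1.384-np.pi/2)
E
```

```text
npts [126]
57.49 [ 9.180e-02  5.045e-01 -8.900e-02 -1.000e-04] yaw mod pi 0.092
57.49 [ 9.180e-02  5.045e-01 -8.900e-02 -1.000e-04] yaw mod pi 0.092
57.49 [ 8.980e-02  5.045e-01 -8.900e-02 -1.000e-04] yaw mod pi 0.09
57.52 [ 8.910e-02  5.046e-01 -8.900e-02 -1.000e-04] yaw mod pi 0.089
57.52 [ 8.910e-02  5.046e-01 -8.900e-02 -1.000e-04] yaw mod pi 0.089
57.52 [ 8.910e-02  5.046e-01 -8.900e-02 -1.000e-04] yaw mod pi 0.089
npts [125]
51.05 [ 1.342e-01  5.046e-01 -8.940e-02  1.000e-04] yaw mod pi 0.134
51.05 [ 3.2758e+00  5.0460e-01 -8.9400e-02  1.0000e-04] yaw mod pi 0.134
51.05 [ 3.2758e+00  5.0460e-01 -8.9400e-02  1.0000e-04] yaw mod pi 0.134
51.05 [ 1.342e-01  5.046e-01 -8.940e-02  1.000e-04] yaw mod pi 0.134
51.05 [ 1.343e-01  5.046e-01 -8.940e-02  1.000e-04] yaw mod pi 0.134
51.05 [ 1.342e-01  5.046e-01 -8.940e-02  1.000e-04] yaw mod pi 0.134
t 19.85 tcp [ 0.6746 -0.1073  0.1488] jaw 1.4655 tilt [-0.0057 -0.0013 -1.    ] q [-0.27  0.56  0.22  1.24 -0.   -0.17] F [-0.02 -0.13 -1.25] T [-0.005 -0.073  0.032] w 0.010242857892771549
shift cm [-12.39  39.58  -0.33]
turn 1.8629
```

>>> drive_tool(
  series=[
    [[-0.5,1.5,0.5],[0,0,0.08]],
    [[-1,3,0.3],[0,0,0.14]],
    [[-1,3,0],[0,0,0.14]],
    [[-1,3,0],[0,0,0.14]],
    [[-1,3,0],[0,0,0.14]],
    [[-1,3,0],[0,0,0.14]],
    [[-1,3,0],[0,0,0.14]],
    [[-1,3,0],[0,0,0.14]],
  ],
)

```text
time_s: 20.65
tcp_pos: [0.5919, 0.1202, 0.1448]
eef_rot: [0.207, -0.2, -0.672, 0.682]
contact_force: [1.7, 0.6, -1.4]
grip_width: 0.01
```

>>> drive_tool(
  series=[
    [[-1,3,0],[0,0,0.14]],
    [[-1,3,0],[0,0,0.14]],
    [[-1,3,0],[0,0,0.14]],
    [[-1,3,0],[0,0,0.14]],
    [[-0.5,2,0],[0,0,0.1]],
    [[0,0,0],[0,0,0]],
  ],
)

```text
time_s: 21.25
tcp_pos: [0.537, 0.2682, 0.1355]
eef_rot: [-0.034, 0.046, -0.699, 0.713]
contact_force: [-0.4, -0.4, -1.6]
grip_width: 0.0098
```

```bash
python3 -c "
from arc import *
st([.552,.2894,.10],-2.9561)"
```

```text
t 21.25 tcp [0.537  0.2682 0.1355] jaw -3.0297 tilt [-0.0159 -0.0209 -0.9997] q [ 0.34  0.42 -0.03  1.14 -0.01 -1.35] F [-0.41 -0.43 -1.64] T [ 0.082 -0.005  0.002] w 0.009809985186237094
shift cm [ 1.5   2.12 -3.55]
turn 0.0736
```

>>> drive_tool(
  series=[
    [[1.4,2,-1],[0.021,-0.016,0.07]],
    [[0.1,0.1,-1.5],[0,0,0]],
    [[0,0,-0.5],[0,0,0]],
    [[0,0,0],[0,0,0]],
    [[0,0,0],[0,0,0]],
  ],
)

```text
time_s: 21.75
tcp_pos: [0.55, 0.2869, 0.1005]
eef_rot: [-0.061, 0.065, -0.703, 0.705]
contact_force: [-0.1, -0.4, -1.9]
grip_width: 0.0103
```

```bash
python3 - <<'E'
from arc import *
from bar import *
st([.552,.2894,.08],-2.9561)
snap('top','top10');snap('scene','scene10')
# bar axis vs rest axis: L = rest centre per camera, axis rest dir
z=arm.get_state()['tcp_pos'][2]+.022
fitbar('top10',(.5559,.2539),-1.384,-.01,.10,80,z)
fitbar('scene10',(.5578,.2561),-1.384,-.01,.10,110,z)
E
```

```text
t 21.75 tcp [0.55   0.2869 0.1005] jaw -2.9634 tilt [-0.0049 -0.0036 -1.    ] q [ 0.35  0.47 -0.05  1.06 -0.   -1.4 ] F [-0.11 -0.4  -1.89] T [ 0.052 -0.009 -0.022] w 0.010281859235337998
shift cm [ 0.2   0.25 -2.05]
turn 0.0073
top10 n 246 t -0.0099 0.0975 lat@loop mm -1.73 slope -0.011  z@loop mm -1.08 slope 0.000 rms 1.39 sd [0.0003 0.0051 0.0002 0.0036]
  pix-line at z=0.123: lat@loop -1.78 mm slope -0.007, tip t -0.0105
scene10 n 320 t -0.0098 0.0961 lat@loop mm -2.71 slope -0.003  z@loop mm -0.15 slope -0.011 rms 1.58 sd [0.0002 0.0045 0.0002 0.0041]
  pix-line at z=0.123: lat@loop -2.38 mm slope -0.001, tip t -0.0096
```

>>> drive_tool(
  series=[
    [[0.2,0.2,-1],[0.004,-0.005,0.007]],
    [[0,0,-1.5],[0,0,0]],
    [[0,0,-0.8],[0,0,0]],
    [[0,0,0],[0,0,0]],
    [[0,0,0],[0,0,0]],
  ],
)

```text
time_s: 22.35
tcp_pos: [0.5542, 0.289, 0.0681]
eef_rot: [0.067, -0.063, 0.705, -0.703]
contact_force: [-0.1, -0.5, -1.4]
grip_width: 0.01
```

```bash
python3 -c "
from arc import *
st([.552,.2894,.024],-2.9561)"
```

```text
t 22.35 tcp [0.5542 0.289  0.0681] jaw -2.9569 tilt [ 0.0058  0.0029 -1.    ] q [ 0.35  0.49 -0.1   0.98  0.   -1.4 ] F [-0.08 -0.46 -1.43] T [ 0.067 -0.004 -0.011] w 0.01000833097332726
shift cm [-0.22  0.04 -4.41]
turn 0.0008
```

>>> drive_tool(
  series=[
    [[-0.3,0,-1],[-0.003,0.006,0]],
    [[-0.1,0,-1.2],[0,0,0]],
    [[-0.1,0,-0.8],[0,0,0]],
    [[-0.1,0,-0.3],[0,0,0]],
    [[0,0,0],[0,0,0]],
  ],
)

```text
time_s: 22.85
tcp_pos: [0.5479, 0.2893, 0.0328]
eef_rot: [0.065, -0.065, 0.704, -0.704]
contact_force: [0.2, -0.3, -0.8]
grip_width: 0.0103
```

```bash
python3 -c "
from arc import *
st([.552,.2894,.024],-2.9561)"
```

```text
t 22.85 tcp [0.5479 0.2893 0.0328] jaw -2.9566 tilt [ 1.e-04  0.e+00 -1.e+00] q [ 0.36  0.52 -0.15  0.9  -0.   -1.4 ] F [ 0.17 -0.33 -0.83] T [ 0.013 -0.01  -0.006] w 0.010317478306578318
shift cm [ 0.41  0.01 -0.88]
turn 0.0005
```

>>> drive_tool(
  series=[
    [[0.4,0,0],[0,0,0]],
    [[0,0,-0.3],[0,0,0]],
    [[0,0,-0.3],[0,0,0]],
    [[0,0,0],[0,0,0]],
  ],
)

```text
time_s: 23.25
tcp_pos: [0.553, 0.2895, 0.027]
eef_rot: [0.066, -0.065, 0.704, -0.704]
contact_force: [-0.2, -0.1, -1.4]
grip_width: 0.0102
```

```bash
python3 -c "
from arc import *
st([.552,.2894,.024],-2.9561)"
```

```text
t 23.25 tcp [0.553  0.2895 0.027 ] jaw -2.9567 tilt [ 1.6e-03  6.0e-04 -1.0e+00] q [ 0.35  0.53 -0.14  0.9  -0.   -1.4 ] F [-0.19 -0.07 -1.38] T [ 0.012  0.044 -0.013] w 0.010244051390502776
shift cm [-0.1  -0.01 -0.3 ]
turn 0.0006
```

>>> drive_tool(
  series=[
    [[-0.1,0,-0.2],[0,0.001,0]],
    [[0,0,-0.1],[0,0,0]],
    [[0,0,0],[0,0,0]],
  ],
)

```text
time_s: 23.55
tcp_pos: [0.5522, 0.2895, 0.024]
eef_rot: [0.066, -0.065, 0.704, -0.704]
contact_force: [-0.0, 0.6, -1.0]
grip_width: 0.0099
```

>>> drive_tool(
  series=[
    [[0,0,0],[0,0,0]],
    [[0,0,0],[0,0,0]],
    [[0,0,0],[0,0,0]],
    [[0,0,0],[0,0,0]],
    [[0,0,0],[0,0,0]],
    [[0,0,0],[0,0,0]],
  ],
  gripper=1,
)

```text
time_s: 24.15
tcp_pos: [0.5531, 0.2899, 0.0253]
eef_rot: [0.067, -0.064, 0.704, -0.704]
contact_force: [0.4, -0.1, -0.3]
grip_width: 0.0857
```

```bash
python3 -c "
from arc import *
st([.552,.2894,.024],-2.9561)"
```

```text
t 24.15 tcp [0.5531 0.2899 0.0253] jaw -2.9566 tilt [ 0.0033  0.0014 -1.    ] q [ 0.35  0.53 -0.14  0.89  0.   -1.4 ] F [ 0.43 -0.08 -0.31] T [ 0.009 -0.011 -0.008] w 0.08566466252032257
shift cm [-0.11 -0.05 -0.13]
turn 0.0005
```

Released. Next I lift straight up, retreat to clear both views, and check.

>>> drive_tool(
  series=[
    [[0,0,1],[0,0,0]],
    [[0,0,2],[0,0,0]],
    [[0,0,3],[0,0,0]],
    [[0,0,4],[0,0,0]],
    [[0,0,4],[0,0,0]],
    [[-1,2,3],[0,0,0]],
    [[-2,4,1],[0,0,0]],
    [[-2,4,0],[0,0,0]],
  ],
)

```text
time_s: 24.95
tcp_pos: [0.5027, 0.3867, 0.2173]
eef_rot: [0.063, -0.06, 0.705, -0.704]
contact_force: [0.5, 1.0, -0.8]
grip_width: 0.0853
```

>>> drive_tool(
  series=[
    [[-3,4,0],[0,0,0]],
    [[-3,4,0],[0,0,0]],
    [[-3,4,0],[0,0,0]],
    [[-3,3,0],[0,0,0]],
    [[-2,1,0],[0,0,0]],
    [[0,0,0],[0,0,0]],
    [[0,0,0],[0,0,0]],
  ],
)

```text
time_s: 25.65
tcp_pos: [0.3556, 0.5558, 0.2253]
eef_rot: [0.068, -0.059, 0.707, -0.701]
contact_force: [0.4, 0.3, -0.1]
grip_width: 0.085
```

```bash
python3 - <<'E'
from arc import *
from bar import *
st()
t=snap('top','top11');s=snap('scene','scene11')
fitbar('top11',(.5559,.2539),-1.384,-.12,.12,80,.045)
fitbar('scene11',(.5578,.2561),-1.384,-.12,.12,110,.045)
fitloop(['top11'],[.5024,-.0917],.095);fitloop(['scene11'],[.5046,-.0888],.095)
for a,b in(('top0','top11'),('scene0','scene11')):
    A,B=load(a)['depth'],load(b)['depth']
    ca=load(a); 
    for n,p in dict(sprayer=(.423,-.36,.1),offcut=(.317,-.371,.03),tin=(.37,.325,.045),chisel=(.748,-.33,.02)).items():
        u,v=proj(ca,[p])[0].astype(int); d=np.abs(A[v-30:v+30,max(u-30,0):u+30]-B[v-30:v+30,max(u-30,0):u+30]); print(a,n,'frac changed>15mm',(d>.015).mean().round(3))
g=t['pixels'][100:320,60:480]; cv2.imwrite('pics/c11.png',cv2.convertScaleAbs(cv2.resize(g,(798,418)),alpha=1.4))
E
```

```text
t 25.65 tcp [0.3556 0.5558 0.2253] jaw -2.961 tilt [ 0.0124  0.0103 -0.9999] q [ 0.88  0.47  0.27  1.35 -0.   -0.87] F [ 0.45  0.34 -0.11] T [ 0.039  0.024 -0.004] w 0.08496454243224916
top11 n 445 t -0.1022 0.0954 lat@loop mm 0.17 slope -0.001  z@loop mm -0.66 slope -0.001 rms 3.07 sd [0.0001 0.002  0.0001 0.0016]
  pix-line at z=0.045: lat@loop -0.18 mm slope -0.001, tip t -0.1032
scene11 n 570 t -0.1041 0.0946 lat@loop mm -0.50 slope 0.007  z@loop mm -0.31 slope 0.001 rms 3.46 sd [0.0001 0.0019 0.0001 0.0016]
  pix-line at z=0.045: lat@loop 0.34 mm slope 0.007, tip t -0.1041
npts [106]
44.29 [ 1.202e-01  5.024e-01 -9.090e-02  3.000e-04] yaw mod pi 0.12
44.29 [ 1.202e-01  5.024e-01 -9.090e-02  3.000e-04] yaw mod pi 0.12
44.3 [ 3.2617e+00  5.0240e-01 -9.0900e-02  3.0000e-04] yaw mod pi 0.12
44.3 [ 3.2617e+00  5.0240e-01 -9.0900e-02  3.0000e-04] yaw mod pi 0.12
44.3 [ 1.201e-01  5.024e-01 -9.090e-02  3.000e-04] yaw mod pi 0.12
44.3 [ 1.201e-01  5.024e-01 -9.090e-02  3.000e-04] yaw mod pi 0.12
npts [128]
53.05 [ 0.1172  0.5044 -0.0891  0.    ] yaw mod pi 0.117
53.05 [ 0.1172  0.5044 -0.0891  0.    ] yaw mod pi 0.117
53.05 [ 3.2587  0.5044 -0.0891  0.    ] yaw mod pi 0.117
53.05 [ 3.2587  0.5044 -0.0891  0.    ] yaw mod pi 0.117
53.05 [ 0.1172  0.5044 -0.0891  0.    ] yaw mod pi 0.117
53.05 [ 0.1172  0.5044 -0.0891  0.    ] yaw mod pi 0.117
top0 sprayer frac changed>15mm 0.011
top0 offcut frac changed>15mm 0.008
top0 tin frac changed>15mm 0.008
top0 chisel frac changed>15mm 0.008
scene0 sprayer frac changed>15mm 0.01
scene0 offcut frac changed>15mm 0.008
scene0 tin frac changed>15mm 0.008
scene0 chisel frac changed>15mm 0.008
```

View pics/c11.png

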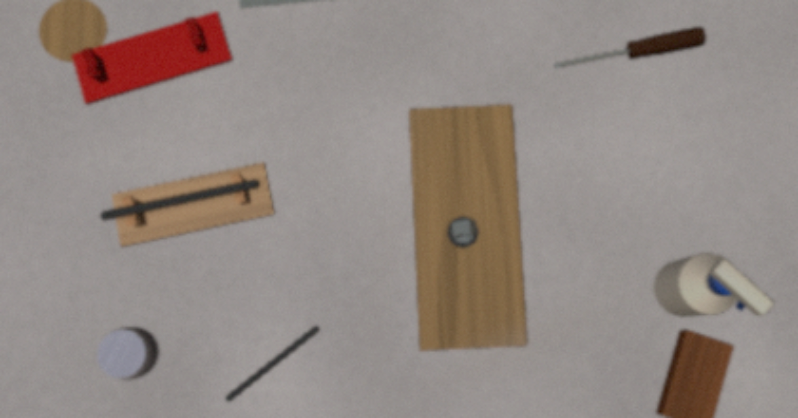

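```bash
python3 - <<'E'
from fit import *
c=load('top6');P=cloud(c)
m=(np.hypot(P[...,0]-.5024,P[...,1]+.0912)<.03)&(P[...,2]>.084)&(P[...,2]<.125)&(c['pixels'].max(-1)<70)
print('dark pts',m.sum())
fitloop(['top6'],[.5024,-.0912],.0957)
# collar height change: flat collar-top pixels and loop-top heights, before/after
for a,b in(('top0','top11'),('scene0','scene11')):
    for f in(a,b):
        c=load(f);P=cloud(c);q=P[(np.hypot(P[...,0]-.5035,P[...,1]+.0902)<.012)&(P[...,2]>.104)]; print(f,len(q),np.median(q[:,2]).round(4),q[:,2].mean().round(4))
E
```

```text
dark pts 66
npts [100]
116.42 [ 1.4768e+00  4.9800e-01 -9.9900e-02  1.3000e-03] yaw mod pi 1.477
116.42 [ 1.4767e+00  4.9800e-01 -9.9900e-02  1.3000e-03] yaw mod pi 1.477
116.42 [ 1.4767e+00  4.9800e-01 -9.9900e-02  1.3000e-03] yaw mod pi 1.477
116.42 [ 1.4768e+00  4.9800e-01 -9.9900e-02  1.3000e-03] yaw mod pi 1.477
116.42 [ 1.4768e+00  4.9800e-01 -9.9900e-02  1.3000e-03] yaw mod pi 1.477
116.42 [ 1.4767e+00  4.9800e-01 -9.9900e-02  1.3000e-03] yaw mod pi 1.477
top0 68 0.109 0.1087
top11 64 0.1078 0.1079
scene0 53 0.1082 0.1079
scene11 46 0.1078 0.1078
```

```bash
python3 -c "
from h import *
print(arm.job_done()); print(arm.get_state()['time_s'])"
```

```text
the job is handed in; nothing more can be done
None
the job is handed in; nothing more can be done
```

I threaded the bar through the loop, turned the eye clockwise until it came up tight, drew the bar out and laid it back in both notches. The job was handed in at about 26 s of the 72 s allowed; no verdict was reported.

- **Tightening:** torque about the screw stayed mostly around 0.1 N m of drag, with noisy readings of 0.03 to 0.22. It then climbed through 0.30 to 0.41 N m, where I stopped. The largest hand force I read was about 3 N.
- **Eye:** the loop yaw went from 1.31 to 0.12 rad, about 1.19 rad of turn. Both cameras agree, and a partly blocked view just after drawing the bar out gave 0.09 to 0.13 rad.
- **Bar in its rest:** it lies about 4 mm off centre lengthwise, within 0.5 mm sideways, within 0.7 mm in height and within 0.007 rad of parallel.
- **Other things on the bench:** depth images from both cameras show no change at the sprayer, offcut, tin or chisel. The gripper was clear of everything at hand-in.

**Not settled:**
- **Collar seat:** I could not measure the seat to 0.1 mm. The loop-top depth fell by 0.1 to 1.2 mm depending on camera and statistic, against about 0.95 mm expected. That the eye is home rests on the torque rise.
- **Bar angle at the stop:** the bar stood about 0.47 rad off the loop's final direction, more than the quoted 0.3 rad of play. I put this down to give in the grip and errors in the yaw fit.
- **Loop yaw while turning:** a fit partway through was useless because the arm and bar blocked the view.

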